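# Weigh two leaning spice jars and crate them

## Task

Weigh the two colour-capped spice jars from the leaning rack on the kitchen scale, first the pink-capped one, then the blue-capped one: stand the jar upright in the middle of the pan, let go of it for half a second, then put it upright into one of the two crate cells with a yellow pad. Crate the first jar before you weigh the second, do not drop them or overload the scale, and leave the white-capped jars, mill, bowl and tumbler where they are.

Things in the scene. Friction and masses are not known exactly. Their poses are not given: they have to be found in the camera images.
- jar_a: Spice jar to be weighed: amber glass, PINK cap, weighed first. 44 mm diameter, 95 mm tall, about 0.22 kg, straight-sided: glass body, paper label and (from 66 mm up) a screw cap of the same diameter. Origin: centre of its underside; z: along its axis towards the cap. Starts leaning in a bay of the rack.
- jar_b: Spice jar to be weighed: green glass, BLUE cap, weighed second. 44 mm diameter, 95 mm tall, about 0.22 kg, straight-sided: glass body, paper label and (from 66 mm up) a screw cap of the same diameter. Origin: centre of its underside; z: along its axis towards the cap. Starts leaning in a bay of the rack.
- rack: Fixed pale wooden rack, 120 x 240 mm, three bays along its y (pitch 78 mm, 34 mm free between jars). Its jars lean 35 degrees, tops to its own -x (roughly to the robot), underside centres 25 mm in +x and 30 mm above the origin, on a sloping floor and a back board reaching 45 mm up the jar; dividers 26 mm. Which bay holds which jar varies. Origin: centre of underside; z up.
- pan_center (a point): Centre of the top face of the scale's round steel pan (diameter 124 mm, 66 mm above the table when empty), marked by a brass dot and a brass ring of 60 mm diameter. z up; it sinks with the pan.
- pan (a joint): How far the sprung pan is pressed down (m), 0 empty, stop at 0.016; 500 N/m, so a jar sinks it about 2.5 to 5.5 mm.
- scale: Fixed slate-grey kitchen scale, base 200 (x) x 170 (y) mm, 34 mm high, with the pan above it (pan centre 15 mm in +x of the origin). Origin: centre of its underside; z up.
- crate: Fixed wooden crate, 233 (x) x 157 (y) x 50 mm high, open on top, 3 cells along x, 2 along y: pitch 76 mm, cells 71 mm square inside, floor 5 mm above the origin, outer walls 50 mm, dividers 43 mm high. Four cells hold white-capped jars; two are empty with a yellow pad. Origin: centre of its underside; z up.
- pad_1: Flat yellow felt disc (60 mm across, 1 mm thick, looks only) on the floor of an empty crate cell, at the cell's centre. Origin: centre of its underside. Either jar may go to either pad.
- pad_2: Flat yellow felt disc (60 mm across, 1 mm thick, looks only) on the floor of an empty crate cell, at the cell's centre. Origin: centre of its underside. Either jar may go to either pad.
- stored_1: Bystander: clear jar with white cap already standing in a crate cell. 44 mm diameter, 95 mm tall, about 0.22 kg, straight-sided: glass body, paper label and (from 66 mm up) a screw cap of the same diameter. Origin: centre of its underside; z: along its axis towards the cap.
- stored_2: Bystander: clear jar with white cap already standing in a crate cell. 44 mm diameter, 95 mm tall, about 0.22 kg, straight-sided: glass body, paper label and (from 66 mm up) a screw cap of the same diameter. Origin: centre of its underside; z: along its axis towards the cap.
- stored_3: Bystander: clear jar with white cap already standing in a crate cell. 44 mm diameter, 95 mm tall, about 0.22 kg, straight-sided: glass body, paper label and (from 66 mm up) a screw cap of the same diameter. Origin: centre of its underside; z: along its axis towards the cap.
- stored_4: Bystander: clear jar with white cap already standing in a crate cell. 44 mm diameter, 95 mm tall, about 0.22 kg, straight-sided: glass body, paper label and (from 66 mm up) a screw cap of the same diameter. Origin: centre of its underside; z: along its axis towards the cap.
- spare: Bystander: clear jar with white cap leaning in the rack's remaining bay; it stays there. 44 mm diameter, 95 mm tall, about 0.22 kg, straight-sided: glass body, paper label and (from 66 mm up) a screw cap of the same diameter. Origin: centre of its underside; z: along its axis towards the cap.
- mill: Bystander: dark wooden pepper mill, 52 mm diameter, 148 mm tall, standing beyond the scale. Origin: centre of its underside.
- bowl: Bystander: small blue bowl, 90 mm across, 45 mm high, beyond the rack. Origin: centre of its underside.
- tumbler: Bystander: green glass tumbler, 68 mm across, 85 mm high, standing beyond the rack. Origin: centre of its underside.

How it is judged (in metres and radians):
On the way, in this order (a step that is already met when the one before it is completed fails the run):
1. the pink-capped jar stands upright (within 3 degrees) and alone on the pan, within 8 mm of its centre, at rest, fingers touching neither jar nor scale, for 0.5 s (horizontal distance between jar_a and pan_center below 0.008 m and angle between jar_a's own z axis and vertical below 0.06 rad and contact force between jar_a and scale above 1 N and value of joint pan above 0.0015 m and contact force between each of the fingers, the arm and jar_a below 0.05 N and contact force between each of the fingers, jar_b and scale below 0.05 N and linear speed of jar_a below 0.02 m/s), for 0.5 s.
2. the pink-capped jar stands released and upright on the floor of one of the two crate cells with a yellow pad (((horizontal distance between jar_a and pad_1 below 0.025 m and z of jar_a in the frame of crate between 0 and 0.012 m and angle between jar_a's own z axis and vertical below 0.1 rad and contact force between the fingers and jar_a below 0.05 N and linear speed of jar_a below 0.03 m/s) or (horizontal distance between jar_a and pad_2 below 0.025 m and z of jar_a in the frame of crate between 0 and 0.012 m and angle between jar_a's own z axis and vertical below 0.1 rad and contact force between the fingers and jar_a below 0.05 N and linear speed of jar_a below 0.03 m/s))), for 0.2 s.
3. the blue-capped jar stands on the pan likewise (upright, within 8 mm of the centre, at rest, untouched, 0.5 s) while the pink-capped one stands in its padded cell (horizontal distance between jar_b and pan_center below 0.008 m and angle between jar_b's own z axis and vertical below 0.06 rad and contact force between jar_b and scale above 1 N and value of joint pan above 0.0015 m and contact force between each of the fingers, the arm and jar_b below 0.05 N and contact force between each of the fingers, jar_a and scale below 0.05 N and linear speed of jar_b below 0.02 m/s and ((horizontal distance between jar_a and pad_1 below 0.025 m and z of jar_a in the frame of crate between 0 and 0.012 m and angle between jar_a's own z axis and vertical below 0.1 rad and contact force between the fingers and jar_a below 0.05 N and linear speed of jar_a below 0.03 m/s) or (horizontal distance between jar_a and pad_2 below 0.025 m and z of jar_a in the frame of crate between 0 and 0.012 m and angle between jar_a's own z axis and vertical below 0.1 rad and contact force between the fingers and jar_a below 0.05 N and linear speed of jar_a below 0.03 m/s))), for 0.5 s.
At the end, for the whole second after the job is handed in: Both jars, the pink-capped and the blue-capped, stand released and at rest on the crate's floor, upright within 5 degrees, one in each of the two yellow-padded cells (within 25 mm of the pad's centre, which anywhere on the cell's floor satisfies) (((horizontal distance between jar_a and pad_1 below 0.025 m and z of jar_a in the frame of crate between 0 and 0.012 m and angle between each of jar_a, jar_b's own z axis and vertical below 0.1 rad and contact force between the fingers and jar_a below 0.05 N and linear speed of each of jar_a, jar_b below 0.03 m/s and horizontal distance between jar_b and pad_2 below 0.025 m and z of jar_b in the frame of crate between 0 and 0.012 m and contact force between the fingers and jar_b below 0.05 N) or (horizontal distance between jar_a and pad_2 below 0.025 m and z of jar_a in the frame of crate between 0 and 0.012 m and angle between each of jar_a, jar_b's own z axis and vertical below 0.1 rad and contact force between the fingers and jar_a below 0.05 N and linear speed of each of jar_a, jar_b below 0.03 m/s and horizontal distance between jar_b and pad_1 below 0.025 m and z of jar_b in the frame of crate between 0 and 0.012 m and contact force between the fingers and jar_b below 0.05 N))); the robot touches nothing.
It fails at once if a bystander (white-capped jar, mill, bowl, tumbler) is moved more than 30 mm (distance of any of stored_1, stored_2, stored_3, stored_4, spare, mill, bowl, tumbler from where it was at the start of the episode above 0.03 m).
It fails at once if a bystander that stands upright is tipped more than about 20 degrees (angle between any of stored_1, stored_2, stored_3, stored_4, mill, bowl, tumbler's own z axis and vertical above 0.35 rad).
It fails at once if the scale is overloaded: its pan is pressed or knocked more than 12 mm down (about 6 N; a jar dropped from a few cm does it too) (value of joint pan above 0.012 m).
It fails at once if the pink- or blue-capped jar is dropped: it falls freely more than about 25 mm (faster than 0.7 m/s while not held) ((linear speed of jar_a above 0.7 m/s and contact force between the fingers and jar_a below 0.01 N) or (linear speed of jar_b above 0.7 m/s and contact force between the fingers and jar_b below 0.01 N)).
It also fails if it takes over 72 s, if anything falls off the work surface, if the arm or the gripper's body presses on something with over 40 N, if the wrist force passes 120 N, or if a joint passes its speed limit or range.

## Robot

A 6-joint arm with a two-finger parallel gripper is mounted at the origin on the work surface. World frame = base frame: x ahead of the robot, y to its left, z up, the work surface at z = 0. Lengths are in m, angles in degrees, forces in N, time in s.
With the tool pointing down it reaches from about 0.3 to 0.75 m from the base axis. Payload 8.5 kg.
Tool frame: the origin (TCP) lies on the centre line of the jaws, within the pads' length; the fingertips stand 19 mm ahead of it and the grasp point (between the pads) is the TCP; z points along the fingers, x is the direction in which the jaws open and shut, and the axes are right-handed (so a half turn about z gives the same grasp; the last joint's range is limited). The gripper opens to 85 mm and grips with 20 to 120 N. Pads are 22 mm wide; open, the fingers measure 114 mm over their backs; the gripper's body (76 mm by 85 mm) begins 54 mm behind the grasp point. The pads swing forward as they close: fully open they stand 13 mm farther back than shut.
Start: joints at [-84.185, 21.807, 74.336, -0, 83.858, -12.336], TCP at [0.171, -0.523, 0.25] pointing down, gripper open.
Joint ranges: [-178.18, 178.18], [-50.72, 133.34], [12.68, 142.11], [-81.47, 261.47], [9.98, 163.14], [-165.26, 165.26]. Speed limits (degrees/s): [136.94, 136.94, 180, 180, 180, 180].

## Interface

Orientations are given as a 3x3 rotation matrix whose columns are the frame's x, y, z axes.
In Python, from rig import env, cams, order gives the robot as it stands.
- The arm moves only by the tool step_arm, never from a script. Its argument "steps" is a list of rows, each an object with "xyz": the shift along the tool's x, y, z normalised to -1 to 1, where 1 is 0.04 m, a list of three; "turn": the turn, a rotation vector about the tool's x, y, z normalised to -1 to 1, where 1 is 0.08 rad, a list of three; "gripper": the gripper command: -1 is shut, 1 is fully open, values between are in proportion. A call has 1 to 20 rows; each row shifts and turns the commanded pose from where the row before left it, along the tool's axes as they then stand; what a row does not reach is not made up. A row lasts 1/12 s, in which the tool goes at most 41.7 mm and 7.16 degrees, less where a joint would pass 70% of its speed; a pose out of reach is approached as far as the arm can. A call with a number of a shift or a turn outside -1 to 1 is refused whole. A call with a gripper value outside its range is refused whole. The fingers move at their own pace and stop on an object; "squeeze" is the grip in N (left out, the last holds). Time passes only in rows, so rows that do not move let the fingers close. It gives the time, the measured TCP pose, the force and the opening at its end, in the units of the state.
- env.observe(): the state, without advancing time (a new reading comes with each control period).
- cams.get_image(name): name is "scene" or "top" or "wrist"; returns (picture, depth): 400x640x3 uint8, red, green, blue; 400x640 float32, m along the optical axis (not along the pixel's ray), 0 where there is no reading.
- cams.camera_info(name): a dict with "fx", "fy", "cx", "cy" (pixels), "extrinsics" (4x4, takes a point from camera to world coordinates). Camera axes: x right, y down, z forward; pixel columns grow to the right and rows downward; lengths in m; the calibration is good to about 2 mm. The wrist camera is an equidistant fisheye: a pixel r from the principal point sees the ray r / f radians off the axis. A picture is of the moment at which its call begins: read the wrist's pose just before it. camera_info takes no time and is no camera call; for the wrist camera it gives the pose at the moment of the call.
- order.close_job(): hands the job in, once; it reports no verdict.
The state is a dict: "time_s": time; "q": joint angles; "qvel": joint speeds; "joint_efforts": joint torques, N m; "position": TCP position; "tool_rot": TCP orientation; "ft_force": force on the tool from outside, world axes, zero at the start; "wrist_torque": the same for the moment, N m; "grip_width": finger opening in m.
Only numpy, scipy, OpenCV 4.12 (cv2) and the standard library are available. Lean on these libraries where they do the work, as an engineer would, in place of code of your own. Each camera call takes 0.05 s, during which the arm holds its last target. There are 200 camera calls.

## Working session

There is one attempt and no reset: what is moved stays moved. The work goes in short steps, Python scripts to look and compute and a tool call to move; the robot and the scene stay as the last step left them, time stands still between calls to the robot, and variables do not carry over. Pictures are saved under pics/ and viewed, about 8 in all and at most 12, crops included, and the job is handed in when it is done.

Besides the shell and the picture viewer there is one more tool, called by a JSON object that holds its "fn" and its "kwargs", one argument or row to a line. step_arm: Moves the arm, as the interface text tells. Scaled input: -1 to 1 covers 0.04 m each way for a shift and 0.08 rad each way for a turn. Its arguments: {"type":"object","properties":{"steps":{"type":"array"},"squeeze":{"type":"number"}},"required":["steps"]}

```bash
ls; mkdir -p pics; python3 - <<'E'
from rig import env,cams,order
import cv2,numpy as np
for n in ["scene","top"]:
    im,d=cams.get_image(n); i=cams.camera_info(n)
    np.savez(f"{n}.npz",im=im,d=d,**i)
    cv2.imwrite(f"pics/{n}0.png",im[:,:,::-1]); print(n,{k:np.round(v,4).tolist() if not np.isscalar(v) else v for k,v in i.items()})
print(env.observe())
E
```

```text
pics
scene {'fx': 387.2063059384877, 'fy': 387.2063059384877, 'cx': 322.0229932325656, 'cy': 199.03509146290375, 'extrinsics': [[-0.7978, 0.5231, -0.2999, 0.8326], [0.6029, 0.6855, -0.4081, 0.3902], [-0.0079, -0.5063, -0.8623, 0.8769], [0.0, 0.0, 0.0, 1.0]]}
top {'fx': 478.5959738292975, 'fy': 478.5959738292975, 'cx': 325.1297933693169, 'cy': 207.6185448215089, 'extrinsics': [[0.0275, -0.9912, 0.1295, 0.4268], [-0.9996, -0.0259, 0.0143, 0.0025], [-0.0109, -0.1299, -0.9915, 1.1904], [0.0, 0.0, 0.0, 1.0]]}
{'time_s': 0.1, 'q': array([-8.41851104e+01,  2.18386818e+01,  7.43781970e+01,  1.34201234e-03,
        8.38572265e+01, -1.23369221e+01]), 'qvel': array([-0.04080095, -0.10014234, -0.09831539, -0.08946269, -0.03740705,
       -0.02778159]), 'joint_efforts': array([ 2.71760400e-03, -4.49224198e+01, -2.31658781e+01, -1.99328015e-04,
        3.64939355e-03,  1.46271833e-05]), 'position': array([ 0.17131435, -0.5224041 ,  0.24977198]), 'tool_rot': array([[ 3.11533375e-01, -9.50235205e-01, -1.07870585e-04],
       [-9.50234378e-01, -3.11533250e-01,  1.28908640e-03],
       [-1.25854055e-03, -2.99091098e-04, -9.99999163e-01]]), 'ft_force': array([0.89892418, 0.16966273, 0.61965012]), 'wrist_torque': array([-0.00183652, -0.02662295, -0.02878612]), 'grip_width': 0.08510002972137017}
```

View pics/scene0.png

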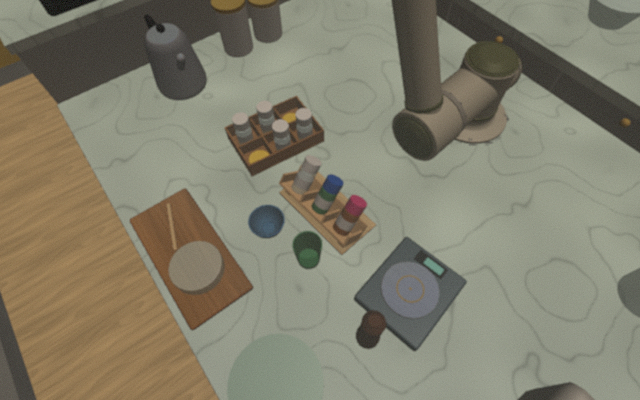

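View pics/top0.png

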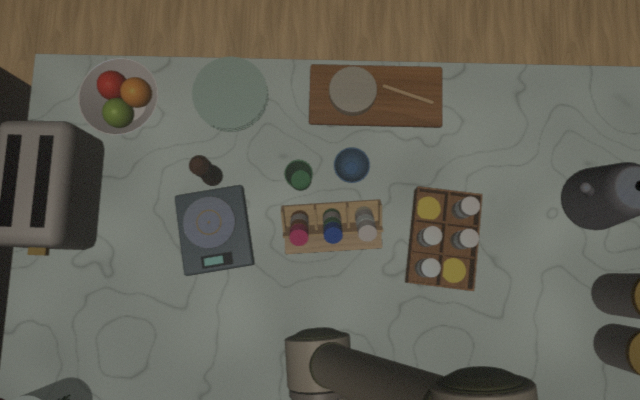

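Scene view: pan at (410,288) and pink and blue caps at (355,205) and (332,183). Top view: pink (299,235), blue (333,233) and spare (367,232) in the rack, pan at (209,221), yellow pads at (429,208) and (454,270).

```bash
cat > h.py <<'E'
import numpy as np,cv2
def load(n):
    z=np.load(f"{n}.npz"); return z
def pts(z):
    d=z['d']; v,u=np.mgrid[:d.shape[0],:d.shape[1]]
    p=np.stack([(u-z['cx'])/z['fx']*d,(v-z['cy'])/z['fy']*d,d],-1)
    E=z['extrinsics']; return p@E[:3,:3].T+E[:3,3]
def ray(z,u,v,h):
    E=z['extrinsics']; r=E[:3,:3]@np.array([(u-z['cx'])/z['fx'],(v-z['cy'])/z['fy'],1]); o=E[:3,3]
    return o+r*(h-o[2])/r[2]
def hsv(z,h0,h1,s0,v0=40):
    H=cv2.cvtColor(z['im'],cv2.COLOR_RGB2HSV); return (H[...,0]>=h0)&(H[...,0]<=h1)&(H[...,1]>=s0)&(H[...,2]>=v0)
E
python3 - <<'E'
from h import *
for n in ["top","scene"]:
    z=load(n);P=pts(z);H=cv2.cvtColor(z['im'],cv2.COLOR_RGB2HSV)
    ws=(abs(P[...,1])<.45)&(P[...,0]>.25)&(P[...,0]<.75)&(z['d']>0)
    print(n,"table z",np.median(P[ws][:,2]),np.std(P[ws&(abs(P[...,2])<.01)][:,2]))
    for name,m in dict(pink=hsv(z,160,179,120),blue=hsv(z,105,125,150),yel=hsv(z,18,32,130)).items():
        m=m&ws
        nb,l,st,c=cv2.connectedComponentsWithStats(m.astype('u1'))
        for i in range(1,nb):
            if st[i,4]>60: 
                q=P[l==i]; print(name,c[i].round(1),st[i].tolist(),"mean",q.mean(0).round(4),"max z",np.percentile(q[:,2],95).round(4), 'pad',ray(z,*c[i],.006).round(4))
    # pan
    m=ws&(P[...,2]>.058)&(P[...,2]<.072)&(P[...,1]>.13)
    m=cv2.morphologyEx(m.astype('u1'),cv2.MORPH_OPEN,np.ones((3,3)))
    nb,l,st,c=cv2.connectedComponentsWithStats(m); i=1+st[1:,4].argmax()
    cn=max(cv2.findContours((l==i).astype('u1'),cv2.RETR_EXTERNAL,cv2.CHAIN_APPROX_NONE)[0],key=len)
    e=cv2.fitEllipse(cn); print("pan",st[i],e,ray(z,*e[0],.066).round(4),"z",np.median(P[l==i][:,2]))
    # tall things
    m=ws&(P[...,2]>.035)&(P[...,2]<.2); m=m.astype('u1')
    nb,l,st,c=cv2.connectedComponentsWithStats(m)
    for i in range(1,nb):
        if st[i,4]>60: q=P[l==i]; print("obj",c[i].round(),st[i,4],"lo",np.percentile(q,2,0).round(3),"hi",np.percentile(q,98,0).round(3))
    # caps in crate
    m=ws&(P[...,2]>.09)&(P[...,1]<-.12)&(P[...,2]<.115)
    nb,l,st,c=cv2.connectedComponentsWithStats(m.astype('u1'))
    for i in range(1,nb):
        if st[i,4]>30: q=P[l==i]; print("cap",c[i].round(),st[i,4],q.mean(0).round(4))
    # rack base contour by wood low z (5..40mm)
    m=ws&(P[...,2]>.008)&(abs(P[...,1])<.16)&(P[...,0]<.53)&(P[...,0]>.33)
    q=P[m][:,:2]; r=cv2.minAreaRect((q*1000).astype('f4')); print("rack rect",r)
E
```

```text
top table z 0.0019872206669020454 0.0027459962542347323
pink [298.3 236.6] [290, 228, 18, 18, 241] mean [0.5005 0.0768 0.1091] max z 0.1196 pad [0.5075 0.0839 0.006 ]
yel [428.2 207.9] [417, 196, 24, 24, 447] mean [ 0.5875 -0.2368  0.0073] max z 0.0108 pad [ 0.5876 -0.2371  0.006 ]
yel [453.5 269.9] [442, 257, 25, 26, 461] mean [ 0.4362 -0.2984  0.0073] max z 0.0107 pad [ 0.4362 -0.2987  0.006 ]
pan [ 184  197   52   51 2104] ((209.1368408203125, 221.9449920654297), (50.2672233581543, 51.84315490722656), 53.24341583251953) [0.5324 0.2922 0.066 ] z 0.06623020328238449
obj [352. 162.] 288 lo [ 0.642 -0.085  0.036] hi [0.727 0.    0.049]
obj [204. 168.] 552 lo [0.635 0.284 0.038] hi [0.676 0.325 0.15 ]
obj [298. 171.] 330 lo [0.62  0.052 0.036] hi [0.683 0.115 0.088]
obj [450. 237.] 2713 lo [ 0.396 -0.351  0.036] hi [ 0.628 -0.185  0.104]
obj [212. 227.] 2984 lo [0.432 0.219 0.035] hi [0.593 0.359 0.07 ]
obj [332. 220.] 3194 lo [ 0.491 -0.113  0.037] hi [0.594 0.118 0.118]
obj [430. 236.] 387 lo [ 0.492 -0.247  0.038] hi [ 0.531 -0.206  0.105]
obj [244. 250.] 68 lo [0.446 0.198 0.035] h
[... 1046 characters left out ...]
[419. 134.] 2061 lo [ 0.254 -0.027  0.073] hi [0.304 0.099 0.198]
obj [326. 201.] 3429 lo [ 0.498 -0.106  0.037] hi [0.595 0.126 0.116]
obj [266. 218.] 281 lo [ 0.644 -0.08   0.036] hi [0.728 0.005 0.046]
obj [308. 246.] 553 lo [0.623 0.058 0.037] hi [0.685 0.121 0.086]
obj [412. 288.] 2815 lo [0.439 0.243 0.035] hi [0.591 0.354 0.068]
obj [372. 327.] 720 lo [0.639 0.291 0.037] hi [0.68  0.333 0.149]
cap [264. 108.] 183 [ 0.5124 -0.3029  0.0975]
cap [304. 115.] 184 [ 0.4439 -0.2162  0.0978]
cap [240. 119.] 187 [ 0.5868 -0.3064  0.0978]
cap [280. 127.] 196 [ 0.5162 -0.2201  0.0977]
rack rect ((500.83721923828125, 5.548675537109375), (58.537025451660156, 241.694091796875), 0.07215777784585953)
```

```bash
cat >> h.py <<'E'
from scipy.spatial.transform import Rotation as Ro
def down(yaw,tilt=0,lean=0):
    "tool x at yaw (deg), z down, then tilted: z leans forward (+x turned by lean deg) by tilt"
    return (Ro.from_euler('z',lean,degrees=True)*Ro.from_euler('y',-tilt,degrees=True)*Ro.from_euler('z',yaw-lean,degrees=True)*Ro.from_euler('x',180,degrees=True)).as_matrix()
def plan(s,p,R):
    "shift first with present orientation, then turn in place"
    R0=s['tool_rot']; d=R0.T@(np.asarray(p)-s['position'])/.04
    w=Ro.from_matrix(R0.T@R).as_rotvec()/.08
    n=max(1,int(np.ceil(abs(d).max()/.9))); k=max(1,int(np.ceil(abs(w).max()/.9)))
    print("shift",n,"x",(d/n).round(3).tolist()," total",d.round(3).tolist(),"| turn",k,"x",(w/k).round(3).tolist()," total",w.round(3).tolist())
E
python3 - <<'E'
from h import *
from rig import env,cams
s=env.observe(); E=cams.camera_info("wrist"); print({k:v for k,v in E.items() if k!='extrinsics'})
X=E['extrinsics']; R=s['tool_rot']; print("cam in tool",(R.T@X[:3,:3]).round(3).tolist(),(R.T@(X[:3,3]-s['position'])).round(4))
plan(s,[.44,.045,.30],down(-90))
print(down(-90,35).round(2).tolist())
E
```

```text
{'fx': 309.70691628693146, 'fy': 309.70691628693146, 'cx': 320.1657511464423, 'cy': 199.18084614171863}
cam in tool [[1.0, 0.0, 0.0], [-0.0, 0.951, 0.31], [-0.0, -0.31, 0.951]] [-0.0006 -0.08   -0.1241]
shift 13 x [-0.876, -0.831, -0.095]  total [-11.388, -10.802, -1.238] | turn 5 x [-0.0, 0.003, 0.792]  total [-0.001, 0.016, 3.96]
[[0.0, -0.82, 0.57], [-1.0, -0.0, 0.0], [0.0, -0.57, -0.82]]
```

{"fn": "step_arm", "kwargs": {
  "steps": [
    {"xyz":[-0.876,-0.831,-0.095],"turn":[0,0,0],"gripper":1},
    {"xyz":[-0.876,-0.831,-0.095],"turn":[0,0,0],"gripper":1},
    {"xyz":[-0.876,-0.831,-0.095],"turn":[0,0,0],"gripper":1},
    {"xyz":[-0.876,-0.831,-0.095],"turn":[0,0,0],"gripper":1},
    {"xyz":[-0.876,-0.831,-0.095],"turn":[0,0,0],"gripper":1},
    {"xyz":[-0.876,-0.831,-0.095],"turn":[0,0,0],"gripper":1},
    {"xyz":[-0.876,-0.831,-0.095],"turn":[0,0,0],"gripper":1},
    {"xyz":[-0.876,-0.831,-0.095],"turn":[0,0,0],"gripper":1},
    {"xyz":[-0.876,-0.831,-0.095],"turn":[0,0,0],"gripper":1},
    {"xyz":[-0.876,-0.831,-0.095],"turn":[0,0,0],"gripper":1},
    {"xyz":[-0.876,-0.831,-0.095],"turn":[0,0,0],"gripper":1},
    {"xyz":[-0.876,-0.831,-0.095],"turn":[0,0,0],"gripper":1},
    {"xyz":[-0.876,-0.831,-0.095],"turn":[0,0,0],"gripper":1}
  ]
}}

```text
time_s: 1.18
position: [0.4026, -0.0324, 0.293]
tool_rot: [[0.311, -0.95, 0.0], [-0.95, -0.311, -0.0], [0.0, -0.0, -1.0]]
ft_force: [1.3, -1.7, -0.0]
grip_width: 0.0852
```

{"fn": "step_arm", "kwargs": {
  "steps": [
    {"xyz":[0,0,0],"turn":[0,0,0.792],"gripper":0.4},
    {"xyz":[0,0,0],"turn":[0,0,0.792],"gripper":0.4},
    {"xyz":[0,0,0],"turn":[0,0,0.792],"gripper":0.4},
    {"xyz":[0,0,0],"turn":[0,0,0.792],"gripper":0.4},
    {"xyz":[0,0,0],"turn":[0,0,0.792],"gripper":0.4},
    {"xyz":[0,0,0],"turn":[0,0,0],"gripper":0.4},
    {"xyz":[0,0,0],"turn":[0,0,0],"gripper":0.4},
    {"xyz":[0,0,0],"turn":[0,0,0],"gripper":0.4}
  ]
}}

```text
time_s: 1.85
position: [0.4024, -0.0346, 0.2927]
tool_rot: [[0.002, -1.0, -0.0], [-1.0, -0.002, 0.0], [-0.0, 0.0, -1.0]]
ft_force: [-0.1, -0.2, -0.9]
grip_width: 0.0598
```

```bash
cat > look.py <<'E'
import sys
from rig import env,cams
from h import *
n=sys.argv[1]; i=cams.camera_info("wrist"); s=env.observe(); im,d=cams.get_image("wrist")
np.savez(f"{n}.npz",im=im,d=d,**i); cv2.imwrite(f"pics/{n}.png",im[:,:,::-1])
print(s['position'].round(4),s['time_s'],s['grip_width'],s['q'].round(1),s['ft_force'].round(1),s['tool_rot'].round(3).tolist())
E
python3 look.py w1
```

```text
[ 0.4024 -0.0346  0.2927] 1.85 0.059767152335543014 [-21.8   4.9  90.2   0.   84.9  68.1] [-0.1 -0.2 -0.9] [[0.002, -1.0, -0.0], [-1.0, -0.002, 0.0], [-0.0, 0.0, -1.0]]
```

View pics/w1.png

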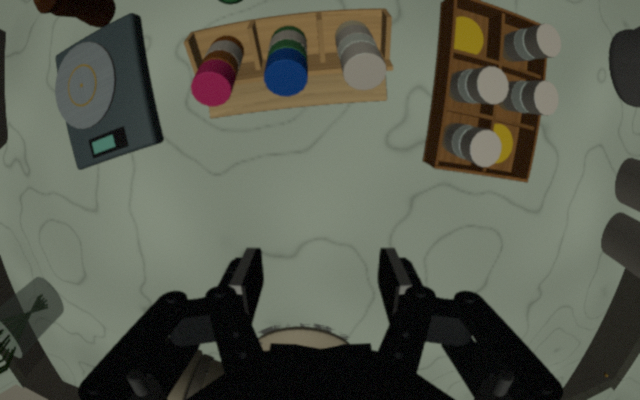

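Wrist view: pink cap (215,85), blue cap (287,73), spare (360,67), pan (83,84), pads at (467,37) and (502,143). Rows near full scale fall short, so I'll use smaller ones.

```bash
cat >> h.py <<'E'
def wray(z,u,v):
    x=(u-z['cx'])/z['fx'];y=(v-z['cy'])/z['fy'];r=np.hypot(x,y)+1e-12
    return np.stack([np.sin(r)*x/r,np.sin(r)*y/r,np.cos(r)],-1)
def wpts(z):
    d=z['d'];v,u=np.mgrid[:d.shape[0],:d.shape[1]];c=wray(z,u,v); c=c/c[...,2:]*d[...,None]
    E=z['extrinsics'];return c@E[:3,:3].T+E[:3,3]
def wplane(z,u,v,h):
    E=z['extrinsics'];r=E[:3,:3]@wray(z,u,v);o=E[:3,3];return o+r*(h-o[2])/r[2]
def blobs(z,m,P,amin=150):
    nb,l,st,c=cv2.connectedComponentsWithStats(m.astype('u1'))
    return [(c[i],st[i],P[l==i],l==i) for i in range(1,nb) if st[i,4]>amin]
def pan(z,P):
    m=(z['d']>0)&(abs(P[...,2]-.066)<.007)&(P[...,1]>.15)
    m=cv2.morphologyEx(m.astype('u1'),cv2.MORPH_OPEN,np.ones((3,3)))
    b=max(blobs(z,m,P),key=lambda t:t[1][4])
    c=max(cv2.findContours(b[3].astype('u1'),cv2.RETR_EXTERNAL,cv2.CHAIN_APPROX_NONE)[0],key=len)[:,0]
    q=np.array([wplane(z,u,v,.066)[:2] for u,v in c]); (x,y),r=cv2.minEnclosingCircle((q*1000).astype('f4'))
    A=np.c_[2*q,np.ones(len(q))];s=np.linalg.lstsq(A,(q**2).sum(1),rcond=None)[0]
    print("pan circ",x,y,r,"lsq",s[:2],"r",np.sqrt(s[2]+s[0]**2+s[1]**2),"z",np.median(b[2][:,2]))
E
python3 - <<'E'
from h import *
z=load("w1");P=wpts(z);ok=z['d']>0
pan(z,P)
for n,m in dict(pink=hsv(z,160,179,120),blue=hsv(z,105,125,140),yel=hsv(z,18,32,130)).items():
    for c,st,q,_ in blobs(z,m&ok,P):
        print(n,c.round(1),st[4],"mean",q.mean(0).round(4),"lo",np.percentile(q,3,0).round(4),"hi",np.percentile(q,97,0).round(4),"pad",wplane(z,*c,.006).round(4) if n=='yel' else '')
m=ok&(P[...,2]>.085)&(P[...,2]<.13)
for c,st,q,_ in blobs(z,m,P): print("cap",c.round(),st[4],q.mean(0).round(4),np.percentile(q,[3,97],0).round(4).tolist())
m=ok&(abs(P[...,1])<.16)&(P[...,0]>.45)&(P[...,0]<.62)&(P[...,2]>.01)
m=m
b=max(blobs(z,m,P),key=lambda t:t[1][4]);print("rack",cv2.minAreaRect((b[2][:,:2]*1000).astype('f4')))
E
```

```text
pan circ 531.9169311523438 293.8275451660156 63.28946304321289 lsq [0.53242676 0.29319092] r 0.061501409060618656 z 0.06649214972328543
pink [213.   82.4] 1546 mean [0.5057 0.075  0.108 ] lo [0.4849 0.0577 0.0958] hi [0.5277 0.0948 0.1191] pad 
blue [285.5  71.9] 1581 mean [ 0.512  -0.      0.1094] lo [ 0.4923 -0.0177  0.0989] hi [0.5339 0.0178 0.1192] pad 
yel [467.7  35.5] 1012 mean [ 0.5886 -0.2386  0.0096] lo [ 0.5588 -0.2634  0.005 ] hi [ 0.6159 -0.2     0.0497] pad [ 0.5892 -0.24    0.006 ]
yel [503.9 140.9] 516 mean [ 0.4406 -0.3095  0.0072] lo [ 0.4087 -0.3273  0.0048] hi [ 0.4653 -0.2897  0.0087] pad [ 0.4406 -0.3101  0.006 ]
cap [64.  7.] 371 [0.6402 0.297  0.1063] [[0.6338, 0.2877, 0.0869], [0.6497, 0.3116, 0.1281]]
cap [545.  40.] 861 [ 0.582  -0.3073  0.0984] [[0.5631, -0.3293, 0.087], [0.6019, -0.2909, 0.1019]]
cap [362.  63.] 1918 [ 0.5217 -0.0748  0.1067] [[0.4987, -0.0946, 0.0887], [0.5494, -0.0563, 0.1191]]
cap [286.  70.] 1942 [ 0.5148 -0.      0.1067] [[0.4913, -0.0189, 0.0882], [0.5424, 0.0191, 0.119]]
cap [214.  80.] 1804 [0.5083 0.0751 0.106 ] [[0.4848, 0.0576,
[... 241 characters left out ...]
p [482. 147.] 1131 [ 0.441  -0.2182  0.0991] [[0.4218, -0.2398, 0.0876], [0.46, -0.2007, 0.1018]]
cap [634. 256.] 449 [ 0.2656 -0.6351  0.1022] [[0.2305, -0.6501, 0.086], [0.3036, -0.6281, 0.1237]]
cap [ 26. 316.] 805 [0.1226 0.5821 0.1078] [[0.0678, 0.5649, 0.0868], [0.155, 0.6259, 0.1283]]
cap [207. 364.] 484 [0.1216 0.136  0.113 ] [[0.1091, 0.1142, 0.0901], [0.1368, 0.1554, 0.1289]]
cap [632. 377.] 406 [-0.2701 -1.1177  0.0925] [[-0.3754, -1.2429, 0.0853], [-0.1584, -1.0346, 0.1112]]
cap [  7. 380.] 272 [-0.3051  1.0818  0.0961] [[-0.3907, 0.9897, 0.0852], [-0.2328, 1.1913, 0.1149]]
rack ((539.7261352539062, 3.5271987915039062), (104.23046112060547, 241.75709533691406), 5.186614513397217)
```

```bash
cat > jar.py <<'E'
from h import *
from rig import env
import sys
z=load(sys.argv[1]);P=wpts(z);ok=z['d']>0;th=np.radians(5.15);L=np.radians(35)
a=np.array([-np.sin(L)*np.cos(th),-np.sin(L)*np.sin(th),np.cos(L)])
ex=np.array([np.cos(th),np.sin(th),0]);ey=np.array([-np.sin(th),np.cos(th),0])
for n,m in dict(pink=hsv(z,160,179,120),blue=hsv(z,105,125,140)).items():
    B=blobs(z,m&ok,P)
    if not B: continue
    c,st,q,_=max(B,key=lambda t:t[1][4]); h=q@a; t=np.percentile(h,96); e=q[h>t-.004]
    mid=lambda w:(np.percentile(e@w,1)+np.percentile(e@w,99))/2
    f=np.cross(a,ey)
    E=mid(ey)*ey+mid(f)*f+t*a
    print(n,len(e),"end centre",E.round(4),"mean",e.mean(0).round(4),"spread ey",np.ptp(e@ey).round(4),"f",np.ptp(e@f).round(4),"underside",(E-.095*a).round(4))
    R=down(-84.85,35,5.15)
    for k in (.07,-.025): print(k,(E+k*a).round(4)); plan(env.observe(),E+k*a,R)
E
python3 jar.py w1; python3 -c "
from h import *;print(down(-84.85,35,5.15).round(3))"
```

```text
pink 1113 end centre [0.4987 0.0771 0.1099] mean [0.5001 0.0768 0.1093] spread ey 0.0426 f 0.0433 underside [0.5529 0.082  0.032 ]
0.07 [0.4587 0.0735 0.1672]
shift 4 x [-0.675, -0.353, 0.785]  total [-2.701, -1.412, 3.139] | turn 9 x [0.848, -0.037, -0.119]  total [7.633, -0.337, -1.072]
-0.025 [0.5129 0.0784 0.0894]
shift 6 x [-0.47, -0.461, 0.847]  total [-2.821, -2.769, 5.084] | turn 9 x [0.848, -0.037, -0.119]  total [7.633, -0.337, -1.072]
blue 1239 end centre [ 5.062e-01 -2.000e-04  1.102e-01] mean [5.075e-01 1.000e-04 1.097e-01] spread ey 0.0412 f 0.0414 underside [0.5605 0.0047 0.0324]
0.07 [ 0.4662 -0.0038  0.1676]
shift 4 x [-0.192, -0.399, 0.782]  total [-0.767, -1.597, 3.129] | turn 9 x [0.848, -0.037, -0.119]  total [7.633, -0.337, -1.072]
-0.025 [0.5205 0.0011 0.0898]
shift 6 x [-0.148, -0.492, 0.846]  total [-0.887, -2.955, 5.074] | turn 9 x [0.848, -0.037, -0.119]  total [7.633, -0.337, -1.072]
[[ 0.09  -0.816  0.571]
 [-0.996 -0.074  0.051]
 [ 0.    -0.574 -0.819]]
```

{"fn": "step_arm", "kwargs": {
  "steps": [
    {"xyz":[0,0,0],"turn":[0.636,-0.028,-0.089],"gripper":0.4},
    {"xyz":[0,0,0],"turn":[0.636,-0.028,-0.089],"gripper":0.4},
    {"xyz":[0,0,0],"turn":[0.636,-0.028,-0.089],"gripper":0.4},
    {"xyz":[0,0,0],"turn":[0.636,-0.028,-0.089],"gripper":0.4},
    {"xyz":[0,0,0],"turn":[0.636,-0.028,-0.089],"gripper":0.4},
    {"xyz":[0,0,0],"turn":[0.636,-0.028,-0.089],"gripper":0.4},
    {"xyz":[0,0,0],"turn":[0.636,-0.028,-0.089],"gripper":0.4},
    {"xyz":[0,0,0],"turn":[0.636,-0.028,-0.089],"gripper":0.4},
    {"xyz":[0,0,0],"turn":[0.636,-0.028,-0.089],"gripper":0.4},
    {"xyz":[0,0,0],"turn":[0.636,-0.028,-0.089],"gripper":0.4},
    {"xyz":[0,0,0],"turn":[0.636,-0.028,-0.089],"gripper":0.4},
    {"xyz":[0,0,0],"turn":[0.636,-0.028,-0.089],"gripper":0.4},
    {"xyz":[0,0,0],"turn":[0,0,0],"gripper":0.4}
  ]
}}

```text
time_s: 2.98
position: [0.4015, -0.0344, 0.2922]
tool_rot: [[0.088, -0.816, 0.572], [-0.996, -0.072, 0.051], [-0.0, -0.574, -0.819]]
ft_force: [-0.6, -0.6, 0.1]
grip_width: 0.0598
```

```bash
python3 jar.py w1; python3 -c "
from rig import env;s=env.observe();print(s['q'].round(1),s['position'])"
```

```text
pink 1113 end centre [0.4987 0.0771 0.1099] mean [0.5001 0.0768 0.1093] spread ey 0.0426 f 0.0433 underside [0.5529 0.082  0.032 ]
0.07 [0.4587 0.0735 0.1672]
shift 4 x [-0.64, 0.109, 0.878]  total [-2.561, 0.435, 3.512] | turn 1 x [-0.01, -0.011, -0.017]  total [-0.01, -0.011, -0.017]
-0.025 [0.5129 0.0784 0.0894]
shift 7 x [-0.366, 0.062, 0.841]  total [-2.563, 0.437, 5.887] | turn 1 x [-0.01, -0.011, -0.017]  total [-0.01, -0.011, -0.017]
blue 1239 end centre [ 5.062e-01 -2.000e-04  1.102e-01] mean [5.075e-01 1.000e-04 1.097e-01] spread ey 0.0412 f 0.0414 underside [0.5605 0.0047 0.0324]
0.07 [ 0.4662 -0.0038  0.1676]
shift 4 x [-0.155, 0.104, 0.879]  total [-0.618, 0.415, 3.514] | turn 1 x [-0.01, -0.011, -0.017]  total [-0.01, -0.011, -0.017]
-0.025 [0.5205 0.0011 0.0898]
shift 7 x [-0.089, 0.06, 0.841]  total [-0.621, 0.417, 5.889] | turn 1 x [-0.01, -0.011, -0.017]  total [-0.01, -0.011, -0.017]
[-35.8  -8.5 110.5  27.9  53.5  37.2] [ 0.40154541 -0.03437806  0.29220365]
```

{"fn": "step_arm", "kwargs": {
  "steps": [
    {"xyz":[-0.427,0.073,0.585],"turn":[0,0,0],"gripper":0.4},
    {"xyz":[-0.427,0.073,0.585],"turn":[0,0,0],"gripper":0.4},
    {"xyz":[-0.427,0.073,0.585],"turn":[0,0,0],"gripper":0.4},
    {"xyz":[-0.427,0.073,0.585],"turn":[0,0,0],"gripper":0.4},
    {"xyz":[-0.427,0.073,0.585],"turn":[0,0,0],"gripper":0.4},
    {"xyz":[-0.427,0.073,0.585],"turn":[0,0,0],"gripper":0.4},
    {"xyz":[0,0,0],"turn":[0,0,0],"gripper":0.4},
    {"xyz":[0,0,0],"turn":[0,0,0],"gripper":0.4}
  ]
}}

```text
time_s: 3.65
position: [0.4595, 0.0743, 0.1669]
tool_rot: [[0.091, -0.817, 0.569], [-0.996, -0.075, 0.052], [-0.0, -0.571, -0.821]]
ft_force: [0.1, -0.4, 1.1]
grip_width: 0.0598
```

```bash
python3 look.py w2; python3 jar.py w2; python3 jar.py w1|head -5
```

```text
[0.4595 0.0743 0.1669] 3.65 0.059780074953048136 [-10.1  10.1 117.7  25.9  20.2  52.9] [ 0.1 -0.4  1.1] [[0.091, -0.817, 0.569], [-0.996, -0.075, 0.052], [-0.0, -0.571, -0.821]]
pink 2885 end centre [0.4985 0.078  0.1096] mean [0.4997 0.0781 0.1091] spread ey 0.0424 f 0.0425 underside [0.5527 0.0829 0.0318]
0.07 [0.4585 0.0744 0.1669]
shift 1 x [-0.023, 0.038, 0.005]  total [-0.023, 0.038, 0.005] | turn 1 x [0.006, -0.002, 0.002]  total [0.006, -0.002, 0.002]
-0.025 [0.5128 0.0793 0.0891]
shift 3 x [-0.008, 0.012, 0.793]  total [-0.023, 0.037, 2.38] | turn 1 x [0.006, -0.002, 0.002]  total [0.006, -0.002, 0.002]
blue 2396 end centre [0.5058 0.0013 0.1098] mean [0.5068 0.0019 0.1093] spread ey 0.0436 f 0.0416 underside [0.56   0.0061 0.032 ]
0.07 [ 0.4658 -0.0023  0.1671]
shift 3 x [0.635, 0.009, 0.002]  total [1.904, 0.028, 0.007] | turn 1 x [0.006, -0.002, 0.002]  total [0.006, -0.002, 0.002]
-0.025 [0.5201 0.0025 0.0893]
shift 3 x [0.635, 0.009, 0.794]  total [1.904, 0.026, 2.382] | turn 1 x [0.006, -0.002, 0.002]  total [0.006, -0.002, 0.002]
pink 1113 end centre [0.4987 0.0771 0.1099] mean [0.5001 0.0768 0.1093] spread ey 0.0426 f 0.0433 underside [0.5529 0.082  0.032 ]
0.07 [0.4587 0.0735 0.1672]
shift 1 x [-0.001, 0.032, 0.001]  total [-0.001, 0.032, 0.001] | turn 1 x [0.006, -0.002, 0.002]  total [0.006, -0.002, 0.002]
-0.025 [0.5129 0.0784 0.0894]
shift 3 x [-0.001, 0.01, 0.792]  total [-0.002, 0.03, 2.376] | turn 1 x [0.006, -0.002, 0.002]  total [0.006, -0.002, 0.002]
```

View pics/w2.png

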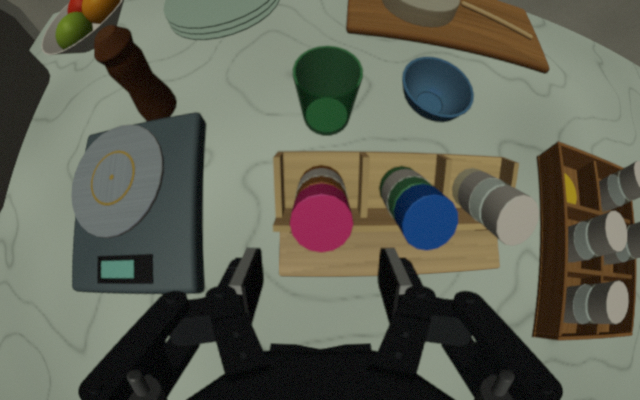

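Pink cap is centred between the fingers at (322,217), and both measurements agree to 1 mm. Descending along the jar axis.

{"fn": "step_arm", "kwargs": {
  "steps": [
    {"xyz":[-0.004,0.006,0.4],"turn":[0,0,0],"gripper":0.4},
    {"xyz":[-0.004,0.006,0.4],"turn":[0,0,0],"gripper":0.4},
    {"xyz":[-0.004,0.006,0.4],"turn":[0,0,0],"gripper":0.4},
    {"xyz":[-0.004,0.006,0.4],"turn":[0,0,0],"gripper":0.4},
    {"xyz":[-0.004,0.006,0.4],"turn":[0,0,0],"gripper":0.4},
    {"xyz":[-0.004,0.006,0.38],"turn":[0,0,0],"gripper":0.4},
    {"xyz":[0,0,0],"turn":[0,0,0],"gripper":0.4},
    {"xyz":[0,0,0],"turn":[0,0,0],"gripper":0.4}
  ]
}}

```text
time_s: 4.37
position: [0.5141, 0.0765, 0.0929]
tool_rot: [[0.09, -0.817, 0.569], [-0.996, -0.072, 0.054], [-0.004, -0.572, -0.82]]
ft_force: [-1.0, -0.6, 0.5]
grip_width: 0.0596
```

```bash
python3 jar.py w2|sed -n 4,5p;  python3 -c "
from rig import env;s=env.observe();print(s['q'].round(1),s['position'])"
```

```text
-0.025 [0.5128 0.0793 0.0891]
shift 1 x [-0.072, 0.077, 0.063]  total [-0.072, 0.077, 0.063] | turn 1 x [0.025, 0.039, -0.026]  total [0.025, 0.039, -0.026]
[ -8.3  23.6 115.8  50.8  10.1  28.6] [0.51407977 0.07649119 0.09294027]
```

Joint 5 sits at 10.1°, close to its 9.98° limit, and the pose is about 3 mm off. I'll back the tilt off to 23° about the jaw axis and grip the jar with that offset.

{"fn": "step_arm", "kwargs": {
  "steps": [
    {"xyz":[0,0,-0.05],"turn":[-0.26,0,0],"gripper":0.4},
    {"xyz":[0,0,0],"turn":[-0.26,0,0],"gripper":0.4},
    {"xyz":[0,0,0],"turn":[-0.26,0,0],"gripper":0.4},
    {"xyz":[0,0,0],"turn":[-0.26,0,0],"gripper":0.4},
    {"xyz":[0,0,0],"turn":[-0.26,0,0],"gripper":0.4},
    {"xyz":[0,0,0],"turn":[-0.26,0,0],"gripper":0.4},
    {"xyz":[0,0,0],"turn":[-0.26,0,0],"gripper":0.4},
    {"xyz":[0,0,0],"turn":[-0.26,0,0],"gripper":0.4},
    {"xyz":[0,0,0],"turn":[-0.26,0,0],"gripper":0.4},
    {"xyz":[0,0,0],"turn":[-0.26,0,0],"gripper":0.4},
    {"xyz":[0,0,0],"turn":[0,0,0],"gripper":0.4}
  ]
}}

```text
time_s: 5.28
position: [0.5128, 0.0765, 0.0954]
tool_rot: [[0.09, -0.917, 0.389], [-0.996, -0.082, 0.037], [-0.002, -0.391, -0.921]]
ft_force: [-0.7, 0.1, 0.4]
grip_width: 0.06
```

```bash
sed -i 's/R=down(-84.85,35,5.15)/R=down(-84.85,23,5.15)/' jar.py; python3 jar.py w2|sed -n 4,5p;  python3 -c "
from rig import env;s=env.observe();print(s['q'].round(1),s['position'])"
```

```text
-0.025 [0.5128 0.0793 0.0891]
shift 1 x [-0.069, 0.056, 0.147]  total [-0.069, 0.056, 0.147] | turn 1 x [-0.0, 0.025, -0.011]  total [-0.0, 0.025, -0.011]
[ -6.9  23.3 107.8  10.7  26.7  69.4] [0.51278001 0.07648844 0.09541085]
```

{"fn": "step_arm", "kwargs": {
  "steps": [
    {"xyz":[-0.069,0.056,0.147],"turn":[0,0.025,-0.011],"gripper":0.4},
    {"xyz":[0,0,0],"turn":[0,0,0],"gripper":0.4},
    {"xyz":[0,0,0],"turn":[0,0,0],"gripper":-0.3},
    {"xyz":[0,0,0],"turn":[0,0,0],"gripper":-0.3},
    {"xyz":[0,0,0],"turn":[0,0,0],"gripper":-0.3},
    {"xyz":[0,0,0],"turn":[0,0,0],"gripper":-0.3},
    {"xyz":[0,0,0],"turn":[0,0,0],"gripper":-0.3},
    {"xyz":[0,0,0],"turn":[0,0,0],"gripper":-0.3}
  ],
  "squeeze": 40
}}

```text
time_s: 5.95
position: [0.5121, 0.0799, 0.0874]
tool_rot: [[0.091, -0.918, 0.387], [-0.996, -0.083, 0.037], [-0.002, -0.389, -0.921]]
ft_force: [-5.2, -1.1, 6.0]
grip_width: 0.0434
```

Gripped (43.4 mm). Lifting along the jar axis.

{"fn": "step_arm", "kwargs": {
  "steps": [
    {"xyz":[0,0.05,-0.24],"turn":[0,0,0],"gripper":-0.3},
    {"xyz":[0,0.084,-0.39],"turn":[0,0,0],"gripper":-0.3},
    {"xyz":[0,0.084,-0.39],"turn":[0,0,0],"gripper":-0.3},
    {"xyz":[0,0.084,-0.39],"turn":[0,0,0],"gripper":-0.3},
    {"xyz":[0,0.084,-0.39],"turn":[0,0,0],"gripper":-0.3},
    {"xyz":[0,0.084,-0.39],"turn":[0,0,0],"gripper":-0.3},
    {"xyz":[0,0,-0.4],"turn":[0,0,0],"gripper":-0.3},
    {"xyz":[0,0,-0.4],"turn":[0,0,0],"gripper":-0.3},
    {"xyz":[0,0,-0.4],"turn":[0,0,0],"gripper":-0.3},
    {"xyz":[0,0,0],"turn":[0,0,0],"gripper":-0.3}
  ]
}}

```text
time_s: 6.78
position: [0.4424, 0.0735, 0.2073]
tool_rot: [[0.091, -0.916, 0.391], [-0.996, -0.083, 0.036], [-0.001, -0.392, -0.92]]
ft_force: [1.1, -0.6, -2.3]
grip_width: 0.0431
```

```bash
python3 - <<'E'
from h import *
from rig import env
z=load("w2");pan(z,wpts(z)); s=env.observe();print(s['position'],s['q'].round(1),s['grip_width'])
plan(s,[.533,.294,.23],down(-84.85,-12,5.15))
E
```

```text
pan circ 531.7960205078125 293.9027099609375 63.33072280883789 lsq [0.53234697 0.29349484] r 0.0614366471051528 z 0.06656044869266607
[0.44235206 0.07345148 0.2073403 ] [ -8.8   6.1 108.    8.   43.7  71.3] 0.043145121124787994
shift 6 x [-0.881, -0.46, 0.094]  total [-5.286, -2.757, 0.564] | turn 9 x [-0.851, 0.001, 0.001]  total [-7.658, 0.01, 0.013]
```

{"fn": "step_arm", "kwargs": {
  "steps": [
    {"xyz":[-0.529,-0.276,0.056],"turn":[0,0,0],"gripper":-0.3},
    {"xyz":[-0.529,-0.276,0.056],"turn":[0,0,0],"gripper":-0.3},
    {"xyz":[-0.529,-0.276,0.056],"turn":[0,0,0],"gripper":-0.3},
    {"xyz":[-0.529,-0.276,0.056],"turn":[0,0,0],"gripper":-0.3},
    {"xyz":[-0.529,-0.276,0.056],"turn":[0,0,0],"gripper":-0.3},
    {"xyz":[-0.529,-0.276,0.056],"turn":[0,0,0],"gripper":-0.3},
    {"xyz":[-0.529,-0.276,0.056],"turn":[0,0,0],"gripper":-0.3},
    {"xyz":[-0.529,-0.276,0.056],"turn":[0,0,0],"gripper":-0.3},
    {"xyz":[-0.529,-0.276,0.056],"turn":[0,0,0],"gripper":-0.3},
    {"xyz":[-0.529,-0.276,0.056],"turn":[0,0,0],"gripper":-0.3},
    {"xyz":[0,0,0],"turn":[0,0,0],"gripper":-0.3}
  ]
}}

```text
time_s: 7.7
position: [0.5344, 0.2973, 0.2265]
tool_rot: [[0.093, -0.917, 0.387], [-0.996, -0.085, 0.039], [-0.003, -0.389, -0.921]]
ft_force: [-0.6, -0.2, -2.9]
grip_width: 0.0431
```

{"fn": "step_arm", "kwargs": {
  "steps": [
    {"xyz":[0,0,0],"turn":[-0.638,0,0],"gripper":-0.3},
    {"xyz":[0,0,0],"turn":[-0.638,0,0],"gripper":-0.3},
    {"xyz":[0,0,0],"turn":[-0.638,0,0],"gripper":-0.3},
    {"xyz":[0,0,0],"turn":[-0.638,0,0],"gripper":-0.3},
    {"xyz":[0,0,0],"turn":[-0.638,0,0],"gripper":-0.3},
    {"xyz":[0,0,0],"turn":[-0.638,0,0],"gripper":-0.3},
    {"xyz":[0,0,0],"turn":[-0.638,0,0],"gripper":-0.3},
    {"xyz":[0,0,0],"turn":[-0.638,0,0],"gripper":-0.3},
    {"xyz":[0,0,0],"turn":[-0.638,0,0],"gripper":-0.3},
    {"xyz":[0,0,0],"turn":[-0.638,0,0],"gripper":-0.3},
    {"xyz":[0,0,0],"turn":[-0.638,0,0],"gripper":-0.3},
    {"xyz":[0,0,0],"turn":[-0.638,0,0],"gripper":-0.3},
    {"xyz":[0,0,0],"turn":[0,0,0],"gripper":-0.3},
    {"xyz":[0,0,0],"turn":[0,0,0],"gripper":-0.3}
  ]
}}

```text
time_s: 8.87
position: [0.5337, 0.2939, 0.2262]
tool_rot: [[0.09, -0.973, -0.211], [-0.996, -0.089, -0.018], [-0.001, 0.212, -0.977]]
ft_force: [-0.3, 0.7, -2.9]
grip_width: 0.0429
```

```bash
python3 look.py w3; python3 - <<'E'
from h import *
from rig import env,cams
for n in ["scene","top"]:
    i=cams.camera_info(n); im,d=cams.get_image(n); np.savez(f"{n}.npz",im=im,d=d,**i)
z=load("scene");cv2.imwrite("pics/s3.png",np.hstack([cv2.resize(z['im'][180:340,330:490],(400,400)),cv2.resize(load("w3")['im'][:,:,:],(400,250))[0:1].repeat(400,0)*0])[:,:400,::-1])
s=env.observe();plan(s,[.5323,.2935,.23],down(-84.85,-12,5.15))
E
```

```text
[0.5337 0.2939 0.2262] 8.8667 0.04287574882683002 [ 16.7  33.8  58.5   2.5  99.6 101.7] [-0.3  0.7 -2.9] [[0.09, -0.973, -0.211], [-0.996, -0.089, -0.018], [-0.001, 0.212, -0.977]]
shift 1 x [0.014, 0.036, -0.056]  total [0.014, 0.036, -0.056] | turn 1 x [0.033, 0.017, 0.019]  total [0.033, 0.017, 0.019]
```

View pics/w3.png

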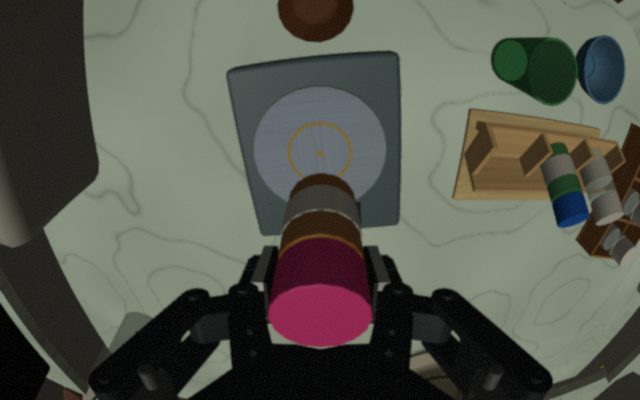

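View pics/s3.png

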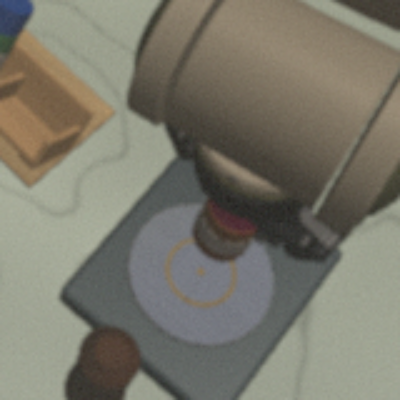

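Wrist view: jar held at (320,250), pan ring with brass dot at about (320,153). I'll measure the jar's tilt and offset from depth.

```bash
cat > held.py <<'E'
from h import *
from rig import env
import sys
z=load(sys.argv[1]);P=wpts(z);H=cv2.cvtColor(z['im'],cv2.COLOR_RGB2HSV)
m=hsv(z,160,179,120) if sys.argv[2]=='pink' else hsv(z,105,125,140)
c,st,q,_=max(blobs(z,m&(z['d']>0),P),key=lambda t:t[1][4])
e=q[q[:,2]>np.percentile(q[:,2],97)-.006]
for _ in range(6):
    c0=e.mean(0);n=np.linalg.svd(e-c0,full_matrices=False)[2][2];n*=np.sign(n[2]);r=(q-c0)@n
    e=q[(abs(r)<.0015)]
print("end normal",n.round(4),"tilt deg",np.degrees(np.arccos(n[2])).round(2),len(e),"resid",((e-c0)@n).std().round(5))
lo,hi=np.percentile(e,1,0),np.percentile(e,99,0);E=(lo+hi)/2;print("end centre",E.round(4),"ext",(hi-lo).round(4))
# side: cap cylinder below the end
sd=q[(q-E)@n<-.004];print("side pts",len(sd),"y mid",sd[:,1].min().round(4),sd[:,1].max().round(4))
m=hsv(z,10,30,60)&(abs(P[...,2]-.066)<.006)&(np.hypot(P[...,0]-.532,P[...,1]-.2935)<.04)&(z['d']>0)
k=P[m];d=k[np.hypot(k[:,0]-.532,k[:,1]-.2935)<.012]; print("brass pts",len(k),"dot",len(d),d.mean(0).round(4) if len(d) else'')
if len(k)>30:
    A=np.c_[2*k[:,:2],np.ones(len(k))]
    k=k[np.hypot(k[:,0]-.532,k[:,1]-.2935)>.018];A=np.c_[2*k[:,:2],np.ones(len(k))];s=np.linalg.lstsq(A,(k[:,:2]**2).sum(1),rcond=None)[0];print("ring",s[:2].round(4),np.sqrt(s[2]+s[0]**2+s[1]**2).round(4))
s=env.observe();print("TCP",s['position'].round(4),"end in tool",(s['tool_rot'].T@(E-s['position'])).round(4),"underside",(E-.095*n).round(4),"under if vertical",(E-[0,0,.095]).round(4))
E
python3 held.py w3 pink; python3 - <<'E'
from h import *
z=load("w3");pan(z,wpts(z))
E
```

```text
end normal [0.0031 0.0127 0.9999] tilt deg 0.75 5303 resid 0.00047
end centre [0.5354 0.2949 0.2513] ext [0.0401 0.0397 0.0024]
side pts 3323 y mid 0.272 0.3166
brass pts 503 dot 26 [0.5328 0.2952 0.0675]
ring [0.5328 0.2953] 0.0285
TCP [0.5332 0.2941 0.2275] end in tool [-0.0006  0.0028 -0.0238] underside [0.5351 0.2937 0.1563] under if vertical [0.5354 0.2949 0.1563]
pan circ 533.4675903320312 295.2999267578125 61.92146682739258 lsq [0.53934255 0.29623034] r 0.05630131988589102 z 0.06663925915464225
```

```bash
python3 - <<'E'
from h import *
from rig import env
s=env.observe();plan(s,s['position']+[-.0022,.001,-.0885],s['tool_rot'])
E
```

```text
shift 3 x [-0.009, -0.138, 0.725]  total [-0.026, -0.414, 2.174] | turn 1 x [0.0, 0.0, 0.0]  total [0.0, 0.0, 0.0]
```

{"fn": "step_arm", "kwargs": {
  "steps": [
    {"xyz":[-0.003,-0.041,0.217],"turn":[0,0,0],"gripper":-0.3},
    {"xyz":[-0.003,-0.041,0.217],"turn":[0,0,0],"gripper":-0.3},
    {"xyz":[-0.003,-0.041,0.217],"turn":[0,0,0],"gripper":-0.3},
    {"xyz":[-0.003,-0.041,0.217],"turn":[0,0,0],"gripper":-0.3},
    {"xyz":[-0.003,-0.041,0.217],"turn":[0,0,0],"gripper":-0.3},
    {"xyz":[-0.003,-0.041,0.217],"turn":[0,0,0],"gripper":-0.3},
    {"xyz":[-0.003,-0.041,0.217],"turn":[0,0,0],"gripper":-0.3},
    {"xyz":[-0.003,-0.041,0.217],"turn":[0,0,0],"gripper":-0.3},
    {"xyz":[-0.003,-0.041,0.217],"turn":[0,0,0],"gripper":-0.3},
    {"xyz":[-0.003,-0.041,0.217],"turn":[0,0,0],"gripper":-0.3},
    {"xyz":[0,0,0],"turn":[0,0,0],"gripper":-0.3},
    {"xyz":[0,0,0],"turn":[0,0,0],"gripper":-0.3}
  ]
}}

```text
time_s: 10.02
position: [0.5309, 0.2952, 0.1389]
tool_rot: [[0.091, -0.973, -0.212], [-0.996, -0.089, -0.018], [-0.001, 0.212, -0.977]]
ft_force: [-0.2, -0.0, -2.2]
grip_width: 0.0434
```

```bash
python3 look.py w4; python3 held.py w4 pink
```

```text
[0.5309 0.2952 0.1389] 10.0167 0.04336273353870768 [ 16.9  37.6  66.3   2.5  88.1 101.3] [-0.2 -0.  -2.2] [[0.091, -0.973, -0.212], [-0.996, -0.089, -0.018], [-0.001, 0.212, -0.977]]
end normal [0.003  0.0112 0.9999] tilt deg 0.67 5281 resid 0.00047
end centre [0.5328 0.2961 0.164 ] ext [0.0398 0.0397 0.0024]
side pts 3326 y mid 0.2737 0.3176
brass pts 767 dot 0 
ring [0.5329 0.2953] 0.0284
TCP [0.5312 0.2953 0.1395] end in tool [-0.0007  0.0036 -0.0244] underside [0.5325 0.2951 0.069 ] under if vertical [0.5328 0.2961 0.069 ]
```

{"fn": "step_arm", "kwargs": {
  "steps": [
    {"xyz":[0,-0.008,0.036],"turn":[0,0,0],"gripper":-0.3},
    {"xyz":[0,-0.008,0.036],"turn":[0,0,0],"gripper":-0.3},
    {"xyz":[0,0,0],"turn":[0,0,0],"gripper":-0.3},
    {"xyz":[0,0,0],"turn":[0,0,0],"gripper":-0.3}
  ]
}}

```text
time_s: 10.4
position: [0.5311, 0.2953, 0.1365]
tool_rot: [[0.091, -0.973, -0.21], [-0.996, -0.089, -0.018], [-0.002, 0.211, -0.977]]
ft_force: [-0.4, -0.2, -2.3]
grip_width: 0.0433
```

{"fn": "step_arm", "kwargs": {
  "steps": [
    {"xyz":[0,-0.008,0.036],"turn":[0,0,0],"gripper":-0.3},
    {"xyz":[0,0,0],"turn":[0,0,0],"gripper":-0.3},
    {"xyz":[0,0,0],"turn":[0,0,0],"gripper":-0.3}
  ]
}}

```text
time_s: 10.65
position: [0.5311, 0.2953, 0.135]
tool_rot: [[0.091, -0.973, -0.21], [-0.996, -0.089, -0.018], [-0.002, 0.211, -0.977]]
ft_force: [0.3, 0.7, -3.0]
grip_width: 0.043
```

{"fn": "step_arm", "kwargs": {
  "steps": [
    {"xyz":[0,-0.008,0.036],"turn":[0,0,0],"gripper":-0.3},
    {"xyz":[0,0,0],"turn":[0,0,0],"gripper":-0.3},
    {"xyz":[0,0,0],"turn":[0,0,0],"gripper":-0.3}
  ]
}}

```text
time_s: 10.9
position: [0.5311, 0.2953, 0.1335]
tool_rot: [[0.091, -0.973, -0.211], [-0.996, -0.089, -0.017], [-0.002, 0.211, -0.977]]
ft_force: [-0.5, 0.2, -0.9]
grip_width: 0.0432
```

{"fn": "step_arm", "kwargs": {
  "steps": [
    {"xyz":[0,-0.008,0.036],"turn":[0,0,0],"gripper":-0.3},
    {"xyz":[0,0,0],"turn":[0,0,0],"gripper":-0.3},
    {"xyz":[0,0,0],"turn":[0,0,0],"gripper":-0.3}
  ]
}}

```text
time_s: 11.15
position: [0.5311, 0.2953, 0.132]
tool_rot: [[0.091, -0.973, -0.211], [-0.996, -0.089, -0.018], [-0.002, 0.211, -0.977]]
ft_force: [0.0, 0.6, 0.5]
grip_width: 0.0432
```

{"fn": "step_arm", "kwargs": {
  "steps": [
    {"xyz":[0,0,0],"turn":[0,0,0],"gripper":0.4},
    {"xyz":[0,0,0],"turn":[0,0,0],"gripper":0.4},
    {"xyz":[0,0,0],"turn":[0,0,0],"gripper":0.4},
    {"xyz":[0,0,0],"turn":[0,0,0],"gripper":0.4},
    {"xyz":[0,0,0],"turn":[0,0,0],"gripper":0.4},
    {"xyz":[0,0,0],"turn":[0,0,0],"gripper":0.4},
    {"xyz":[0,0,0],"turn":[0,0,0],"gripper":0.4},
    {"xyz":[0,0,0],"turn":[0,0,0],"gripper":0.4},
    {"xyz":[0,0,0],"turn":[0,0,0],"gripper":0.4},
    {"xyz":[0,0,0],"turn":[0,0,0],"gripper":0.4}
  ]
}}

```text
time_s: 11.98
position: [0.5311, 0.2953, 0.1319]
tool_rot: [[0.091, -0.973, -0.211], [-0.996, -0.089, -0.018], [-0.002, 0.211, -0.977]]
ft_force: [0.5, -0.3, 0.1]
grip_width: 0.0595
```

```bash
python3 look.py w5; python3 held.py w5 pink
```

```text
[0.5311 0.2953 0.1319] 11.9833 0.05947314696797697 [ 16.9  37.9  66.8   2.5  87.2 101.3] [ 0.5 -0.3  0.1] [[0.091, -0.973, -0.211], [-0.996, -0.089, -0.018], [-0.002, 0.211, -0.977]]
end normal [0.0057 0.0013 1.    ] tilt deg 0.33 5279 resid 0.00046
end centre [0.5333 0.2952 0.1571] ext [0.0398 0.0393 0.0023]
side pts 3235 y mid 0.2427 0.3158
brass pts 1019 dot 0 
ring [0.5318 0.2952] 0.0274
TCP [0.531  0.2953 0.1319] end in tool [ 0.0002  0.0031 -0.0251] underside [0.5327 0.2951 0.0621] under if vertical [0.5333 0.2952 0.0621]
```

{"fn": "step_arm", "kwargs": {
  "steps": [
    {"xyz":[0,0,0],"turn":[0,0,0],"gripper":0.4},
    {"xyz":[0,0,0],"turn":[0,0,0],"gripper":0.4},
    {"xyz":[0,0,0],"turn":[0,0,0],"gripper":0.4},
    {"xyz":[0,0,0],"turn":[0,0,0],"gripper":0.4},
    {"xyz":[0,0,0],"turn":[0,0,0],"gripper":-0.3},
    {"xyz":[0,0,0],"turn":[0,0,0],"gripper":-0.3},
    {"xyz":[0,0,0],"turn":[0,0,0],"gripper":-0.3},
    {"xyz":[0,0,0],"turn":[0,0,0],"gripper":-0.3},
    {"xyz":[0,0,0],"turn":[0,0,0],"gripper":-0.3},
    {"xyz":[0,0,0],"turn":[0,0,0],"gripper":-0.3}
  ]
}}

```text
time_s: 12.87
position: [0.5311, 0.2952, 0.132]
tool_rot: [[0.091, -0.973, -0.211], [-0.996, -0.089, -0.018], [-0.002, 0.211, -0.977]]
ft_force: [0.5, -0.5, 0.2]
grip_width: 0.0429
```

{"fn": "step_arm", "kwargs": {
  "steps": [
    {"xyz":[0,0.042,-0.195],"turn":[0,0,0],"gripper":-0.3},
    {"xyz":[0,0.085,-0.391],"turn":[0,0,0],"gripper":-0.3},
    {"xyz":[0,0.085,-0.391],"turn":[0,0,0],"gripper":-0.3},
    {"xyz":[0,0.085,-0.391],"turn":[0,0,0],"gripper":-0.3},
    {"xyz":[0,0.085,-0.391],"turn":[0,0,0],"gripper":-0.3},
    {"xyz":[0,0.085,-0.391],"turn":[0,0,0],"gripper":-0.3},
    {"xyz":[0,0.085,-0.391],"turn":[0,0,0],"gripper":-0.3},
    {"xyz":[0,0.085,-0.391],"turn":[0,0,0],"gripper":-0.3},
    {"xyz":[0,0,0],"turn":[0,0,0],"gripper":-0.3}
  ]
}}

```text
time_s: 13.62
position: [0.5315, 0.2953, 0.2553]
tool_rot: [[0.091, -0.974, -0.206], [-0.996, -0.09, -0.016], [-0.003, 0.206, -0.979]]
ft_force: [0.5, -0.7, -2.3]
grip_width: 0.0431
```

```bash
python3 - <<'E'
from h import *
from rig import env
s=env.observe();print(s['position'],s['q'].round(1),s['grip_width'])
for p in ([.588,-.240,.24],[.438,-.309,.24]): plan(s,p,s['tool_rot'])
for n in ["w2","w3"]:
    z=load(n);P=wpts(z)
    for c,st,q,_ in blobs(z,hsv(z,18,32,130)&(z['d']>0)&(P[...,2]<.02)&(P[...,1]<-.1),P): print("yel",c,st[4],np.percentile(q,[2,98],0).round(4).tolist())
E
```

```text
[0.53153346 0.29530784 0.25529919] [ 16.9  32.6  56.    2.6 103.1 102. ] 0.04307638450495351
shift 15 x [0.897, -0.017, 0.02]  total [13.457, -0.256, 0.299] | turn 1 x [0.0, 0.0, 0.0]  total [0.0, 0.0, 0.0]
shift 17 x [0.873, 0.209, 0.065]  total [14.834, 3.552, 1.098] | turn 1 x [0.0, 0.0, 0.0]  total [0.0, 0.0, 0.0]
yel [570.31818182 189.7972028 ] 286 [[0.5734, -0.2685, 0.0047], [0.6137, -0.2438, 0.0082]]
```

{"fn": "step_arm", "kwargs": {
  "steps": [
    {"xyz":[0.612,-0.012,0.014],"turn":[0,0,0],"gripper":-0.3},
    {"xyz":[0.612,-0.012,0.014],"turn":[0,0,0],"gripper":-0.3},
    {"xyz":[0.612,-0.012,0.014],"turn":[0,0,0],"gripper":-0.3},
    {"xyz":[0.612,-0.012,0.014],"turn":[0,0,0],"gripper":-0.3},
    {"xyz":[0.612,-0.012,0.014],"turn":[0,0,0],"gripper":-0.3},
    {"xyz":[0.612,-0.012,0.014],"turn":[0,0,0],"gripper":-0.3},
    {"xyz":[0.612,-0.012,0.014],"turn":[0,0,0],"gripper":-0.3},
    {"xyz":[0.612,-0.012,0.014],"turn":[0,0,0],"gripper":-0.3},
    {"xyz":[0.612,-0.012,0.014],"turn":[0,0,0],"gripper":-0.3},
    {"xyz":[0.612,-0.012,0.014],"turn":[0,0,0],"gripper":-0.3},
    {"xyz":[0.612,-0.012,0.014],"turn":[0,0,0],"gripper":-0.3},
    {"xyz":[0.612,-0.012,0.014],"turn":[0,0,0],"gripper":-0.3},
    {"xyz":[0.612,-0.012,0.014],"turn":[0,0,0],"gripper":-0.3},
    {"xyz":[0.612,-0.012,0.014],"turn":[0,0,0],"gripper":-0.3},
    {"xyz":[0.612,-0.012,0.014],"turn":[0,0,0],"gripper":-0.3},
    {"xyz":[0.612,-0.012,0.014],"turn":[0,0,0],"gripper":-0.3},
    {"xyz":[0.612,-0.012,0.014],"turn":[0,0,0],"gripper":-0.3},
    {"xyz":[0.612,-0.012,0.014],"turn":[0,0,0],"gripper":-0.3},
    {"xyz":[0.612,-0.012,0.014],"turn":[0,0,0],"gripper":-0.3},
    {"xyz":[0.612,-0.012,0.014],"turn":[0,0,0],"gripper":-0.3}
  ]
}}

```text
time_s: 15.28
position: [0.5821, -0.1929, 0.2372]
tool_rot: [[0.091, -0.973, -0.212], [-0.996, -0.089, -0.017], [-0.003, 0.213, -0.977]]
ft_force: [-0.7, 0.2, -2.5]
grip_width: 0.0432
```

{"fn": "step_arm", "kwargs": {
  "steps": [
    {"xyz":[0.612,-0.012,0.014],"turn":[0,0,0],"gripper":-0.3},
    {"xyz":[0.612,-0.012,0.014],"turn":[0,0,0],"gripper":-0.3},
    {"xyz":[0,0,0],"turn":[-0.002,0.138,-0.656],"gripper":-0.3},
    {"xyz":[0,0,0],"turn":[-0.002,0.138,-0.656],"gripper":-0.3},
    {"xyz":[0,0,0],"turn":[-0.002,0.138,-0.656],"gripper":-0.3},
    {"xyz":[0,0,0],"turn":[-0.002,0.138,-0.656],"gripper":-0.3},
    {"xyz":[0,0,0],"turn":[-0.002,0.138,-0.656],"gripper":-0.3},
    {"xyz":[0,0,0],"turn":[-0.002,0.138,-0.656],"gripper":-0.3},
    {"xyz":[0,0,0],"turn":[-0.002,0.138,-0.656],"gripper":-0.3},
    {"xyz":[0,0,0],"turn":[-0.002,0.138,-0.656],"gripper":-0.3},
    {"xyz":[0,0,0],"turn":[-0.002,0.138,-0.656],"gripper":-0.3},
    {"xyz":[0,0,0],"turn":[-0.002,0.138,-0.656],"gripper":-0.3},
    {"xyz":[0,0,0],"turn":[-0.002,0.138,-0.656],"gripper":-0.3},
    {"xyz":[0,0,0],"turn":[-0.002,0.138,-0.656],"gripper":-0.3},
    {"xyz":[0,0,0],"turn":[-0.002,0.138,-0.656],"gripper":-0.3},
    {"xyz":[0,0,0],"turn":[0,0,0],"gripper":-0.3},
    {"xyz":[0,0,0],"turn":[0,0,0],"gripper":-0.3}
  ]
}}

```text
time_s: 16.7
position: [0.5873, -0.2403, 0.2361]
tool_rot: [[0.708, -0.689, -0.154], [-0.706, -0.693, -0.145], [-0.007, 0.211, -0.977]]
ft_force: [-0.6, -0.1, -2.7]
grip_width: 0.0434
```

```bash
python3 look.py w6; python3 held.py w6 pink; cat > pads.py <<'E'
from h import *
import sys
z=load(sys.argv[1]);P=wpts(z)
for c,st,q,_ in blobs(z,hsv(z,18,32,130)&(z['d']>0)&(P[...,2]<.02)&(P[...,1]<-.1),P): print("yel",c.round(),st[4],q.mean(0).round(4),np.percentile(q,[2,98],0).round(4).tolist())
for c,st,q,_ in blobs(z,(z['d']>0)&(P[...,2]>.097)&(P[...,2]<.108)&(P[...,1]<-.15)&(P[...,0]>.38)&(P[...,0]<.66),P): print("cap",c.round(),st[4],((q.min(0)+q.max(0))/2).round(4))
E
python3 pads.py w6
```

```text
[ 0.5873 -0.2403  0.2361] 16.7 0.04337408874736533 [-28.5  33.6  57.3 -11.6  92.9  16.1] [-0.6 -0.1 -2.7] [[0.708, -0.689, -0.154], [-0.706, -0.693, -0.145], [-0.007, 0.211, -0.977]]
end normal [0.004  0.0034 1.    ] tilt deg 0.3 5308 resid 0.00047
end centre [ 0.589  -0.2382  0.2606] ext [0.0397 0.0397 0.0024]
side pts 3287 y mid -0.2482 -0.2169
brass pts 0 dot 0 
TCP [ 0.5874 -0.2404  0.2362] end in tool [-0.0005  0.0025 -0.0244] underside [ 0.5886 -0.2386  0.1656] under if vertical [ 0.589  -0.2382  0.1656]
yel [319. 126.] 2325 [ 0.5876 -0.2353  0.0066] [[0.5587, -0.2634, 0.0049], [0.6158, -0.2089, 0.0082]]
yel [265. 236.] 509 [ 0.427  -0.292   0.0067] [[0.4055, -0.3121, 0.005], [0.4455, -0.277, 0.0081]]
yel [635. 240.] 182 [ 1.4813 -2.1768 -0.6006] [[1.4346, -2.1863, -0.6506], [1.5572, -2.1678, -0.5252]]
cap [254. 203.] 1487 [ 0.5137 -0.2258  0.0999]
cap [375. 213.] 1263 [ 0.5851 -0.3119  0.1   ]
cap [210. 243.] 1019 [ 0.441 -0.222  0.1  ]
cap [509. 306.] 282 [ 0.6259 -0.5767  0.1024]
```

View pics/w6.png

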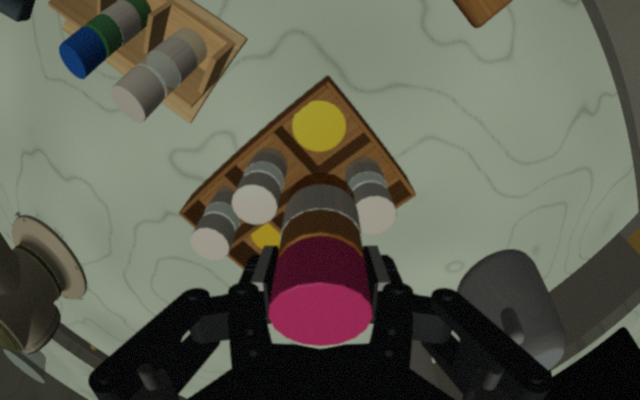

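Pad 1 centre is (0.587,-0.2365), the jar is within 2–3 mm of it, upright, and the neighbours sit diagonally off the jaws. Lowering.

```bash
python3 - <<'E'
from h import *
from rig import env
s=env.observe();plan(s,s['position']+[-.0015,.0015,-.157],s['tool_rot'])
E
```

```text
shift 5 x [-0.005, -0.166, 0.767]  total [-0.027, -0.829, 3.837] | turn 1 x [0.0, 0.0, 0.0]  total [0.0, 0.0, 0.0]
```

{"fn": "step_arm", "kwargs": {
  "steps": [
    {"xyz":[-0.002,-0.069,0.32],"turn":[0,0,0],"gripper":-0.3},
    {"xyz":[-0.002,-0.069,0.32],"turn":[0,0,0],"gripper":-0.3},
    {"xyz":[-0.002,-0.069,0.32],"turn":[0,0,0],"gripper":-0.3},
    {"xyz":[-0.002,-0.069,0.32],"turn":[0,0,0],"gripper":-0.3},
    {"xyz":[-0.002,-0.069,0.32],"turn":[0,0,0],"gripper":-0.3},
    {"xyz":[-0.002,-0.069,0.32],"turn":[0,0,0],"gripper":-0.3},
    {"xyz":[-0.002,-0.069,0.32],"turn":[0,0,0],"gripper":-0.3},
    {"xyz":[-0.002,-0.069,0.32],"turn":[0,0,0],"gripper":-0.3},
    {"xyz":[-0.002,-0.069,0.32],"turn":[0,0,0],"gripper":-0.3},
    {"xyz":[-0.002,-0.069,0.32],"turn":[0,0,0],"gripper":-0.3},
    {"xyz":[-0.002,-0.069,0.32],"turn":[0,0,0],"gripper":-0.3},
    {"xyz":[-0.002,-0.069,0.32],"turn":[0,0,0],"gripper":-0.3},
    {"xyz":[0,0,0],"turn":[0,0,0],"gripper":-0.3},
    {"xyz":[0,0,0],"turn":[0,0,0],"gripper":-0.3}
  ]
}}

```text
time_s: 17.92
position: [0.586, -0.2393, 0.0792]
tool_rot: [[0.708, -0.689, -0.154], [-0.706, -0.693, -0.145], [-0.007, 0.211, -0.977]]
ft_force: [-0.6, 0.8, -2.4]
grip_width: 0.0432
```

{"fn": "step_arm", "kwargs": {
  "steps": [
    {"xyz":[0,-0.008,0.036],"turn":[0,0,0],"gripper":-0.3},
    {"xyz":[0,0,0],"turn":[0,0,0],"gripper":-0.3},
    {"xyz":[0,0,0],"turn":[0,0,0],"gripper":-0.3}
  ]
}}

```text
time_s: 18.17
position: [0.5864, -0.2394, 0.0789]
tool_rot: [[0.709, -0.689, -0.152], [-0.705, -0.694, -0.146], [-0.004, 0.211, -0.978]]
ft_force: [0.1, -0.8, -2.1]
grip_width: 0.0433
```

{"fn": "step_arm", "kwargs": {
  "steps": [
    {"xyz":[0,-0.008,0.036],"turn":[0,0,0],"gripper":-0.3},
    {"xyz":[0,0,0],"turn":[0,0,0],"gripper":-0.3},
    {"xyz":[0,0,0],"turn":[0,0,0],"gripper":-0.3}
  ]
}}

```text
time_s: 18.42
position: [0.5862, -0.2392, 0.0768]
tool_rot: [[0.709, -0.689, -0.153], [-0.705, -0.694, -0.146], [-0.006, 0.211, -0.977]]
ft_force: [-0.5, -0.1, -2.1]
grip_width: 0.0432
```

{"fn": "step_arm", "kwargs": {
  "steps": [
    {"xyz":[0,-0.008,0.036],"turn":[0,0,0],"gripper":-0.3},
    {"xyz":[0,0,0],"turn":[0,0,0],"gripper":-0.3},
    {"xyz":[0,0,0],"turn":[0,0,0],"gripper":-0.3}
  ]
}}

```text
time_s: 18.67
position: [0.5864, -0.2393, 0.0758]
tool_rot: [[0.709, -0.689, -0.152], [-0.705, -0.694, -0.146], [-0.005, 0.211, -0.977]]
ft_force: [-0.2, 0.7, 3.0]
grip_width: 0.0433
```

```bash
python3 look.py w7; python3 held.py w7 pink
```

```text
[ 0.5864 -0.2393  0.0758] 18.6667 0.043281362925100826 [-28.5  41.5  69.9 -12.2  72.7  20.3] [-0.2  0.7  3. ] [[0.709, -0.689, -0.152], [-0.705, -0.694, -0.146], [-0.005, 0.211, -0.977]]
end normal [0.0017 0.0032 1.    ] tilt deg 0.21 5359 resid 0.00047
end centre [ 0.5877 -0.2376  0.1003] ext [0.0402 0.0403 0.0023]
side pts 3341 y mid -0.3433 -0.216
brass pts 0 dot 0 
TCP [ 0.5864 -0.2393  0.0758] end in tool [-0.0004  0.0031 -0.0245] underside [ 0.5875 -0.2379  0.0053] under if vertical [ 0.5877 -0.2376  0.0053]
```

Contact (+3 N), underside at floor level (5 mm). Releasing, then rising straight up along the jar axis.

{"fn": "step_arm", "kwargs": {
  "steps": [
    {"xyz":[0,0,0],"turn":[0,0,0],"gripper":0.35},
    {"xyz":[0,0,0],"turn":[0,0,0],"gripper":0.35},
    {"xyz":[0,0,0],"turn":[0,0,0],"gripper":0.35},
    {"xyz":[0,0,0],"turn":[0,0,0],"gripper":0.35},
    {"xyz":[0,0,0],"turn":[0,0,0],"gripper":0.35},
    {"xyz":[0,0,0],"turn":[0,0,0],"gripper":0.35},
    {"xyz":[0,0.02,-0.1],"turn":[0,0,0],"gripper":0.35},
    {"xyz":[0,0.085,-0.391],"turn":[0,0,0],"gripper":0.35},
    {"xyz":[0,0.085,-0.391],"turn":[0,0,0],"gripper":0.35},
    {"xyz":[0,0.085,-0.391],"turn":[0,0,0],"gripper":0.35},
    {"xyz":[0,0.085,-0.391],"turn":[0,0,0],"gripper":0.35},
    {"xyz":[0,0.085,-0.391],"turn":[0,0,0],"gripper":0.35},
    {"xyz":[0,0.085,-0.391],"turn":[0,0,0],"gripper":0.35},
    {"xyz":[0,0.085,-0.391],"turn":[0,0,0],"gripper":0.35},
    {"xyz":[0,0.085,-0.391],"turn":[0,0,0],"gripper":0.35},
    {"xyz":[0,0.085,-0.391],"turn":[0,0,0],"gripper":0.35},
    {"xyz":[0,0,0],"turn":[0,0,0],"gripper":0.35}
  ]
}}

```text
time_s: 20.13
position: [0.5874, -0.2404, 0.227]
tool_rot: [[0.709, -0.69, -0.147], [-0.705, -0.693, -0.149], [0.0, 0.209, -0.978]]
ft_force: [1.1, -0.1, 0.5]
grip_width: 0.0579
```

```bash
python3 look.py w8; python3 held.py w8 pink; python3 - <<'E'
from h import *
from rig import env
s=env.observe();E=np.array([.5058,.0013,.1098]);th=np.radians(5.15);L=np.radians(35)
a=np.array([-np.sin(L)*np.cos(th),-np.sin(L)*np.sin(th),np.cos(L)])
print(E+.07*a,E-.025*a); plan(s,E+.07*a+[0,0,.04],down(-84.85,23,5.15))
E
```

```text
[ 0.5874 -0.2404  0.227 ] 20.1333 0.05794249133344457 [-28.5  33.7  58.5 -11.6  91.2  16.4] [ 1.1 -0.1  0.5] [[0.709, -0.69, -0.147], [-0.705, -0.693, -0.149], [0.0, 0.209, -0.978]]
end normal [1.0e-04 3.6e-03 1.0e+00] tilt deg 0.21 1957 resid 0.00062
end centre [ 0.5876 -0.2382  0.1005] ext [0.0402 0.0403 0.0027]
side pts 386 y mid -0.2953 -0.2162
brass pts 0 dot 0 
TCP [ 0.5871 -0.2401  0.2249] end in tool [-0.0006 -0.0278  0.1214] underside [ 0.5876 -0.2386  0.0055] under if vertical [ 0.5876 -0.2382  0.0055]
[ 0.46581173 -0.00230403  0.16714064] [0.52008152 0.00258716 0.0893212 ]
shift 8 x [-0.792, -0.266, 0.002]  total [-6.34, -2.127, 0.013] | turn 10 x [0.735, 0.087, 0.882]  total [7.355, 0.868, 8.819]
```

Pink jar stands upright at its pad. Now the blue one.

{"fn": "step_arm", "kwargs": {
  "steps": [
    {"xyz":[-0.488,-0.164,0.001],"turn":[0,0,0],"gripper":0.4},
    {"xyz":[-0.488,-0.164,0.001],"turn":[0,0,0],"gripper":0.4},
    {"xyz":[-0.488,-0.164,0.001],"turn":[0,0,0],"gripper":0.4},
    {"xyz":[-0.488,-0.164,0.001],"turn":[0,0,0],"gripper":0.4},
    {"xyz":[-0.488,-0.164,0.001],"turn":[0,0,0],"gripper":0.4},
    {"xyz":[-0.488,-0.164,0.001],"turn":[0,0,0],"gripper":0.4},
    {"xyz":[-0.488,-0.164,0.001],"turn":[0,0,0],"gripper":0.4},
    {"xyz":[-0.488,-0.164,0.001],"turn":[0,0,0],"gripper":0.4},
    {"xyz":[-0.488,-0.164,0.001],"turn":[0,0,0],"gripper":0.4},
    {"xyz":[-0.488,-0.164,0.001],"turn":[0,0,0],"gripper":0.4},
    {"xyz":[-0.488,-0.164,0.001],"turn":[0,0,0],"gripper":0.4},
    {"xyz":[-0.488,-0.164,0.001],"turn":[0,0,0],"gripper":0.4},
    {"xyz":[-0.488,-0.164,0.001],"turn":[0,0,0],"gripper":0.4},
    {"xyz":[0,0,0],"turn":[0,0,0],"gripper":0.4}
  ]
}}

```text
time_s: 21.35
position: [0.4633, 0.0006, 0.2052]
tool_rot: [[0.711, -0.686, -0.155], [-0.704, -0.696, -0.145], [-0.009, 0.212, -0.977]]
ft_force: [0.5, 0.5, -0.3]
grip_width: 0.0597
```

{"fn": "step_arm", "kwargs": {
  "steps": [
    {"xyz":[0,0,0],"turn":[0.49,0.058,0.588],"gripper":0.4},
    {"xyz":[0,0,0],"turn":[0.49,0.058,0.588],"gripper":0.4},
    {"xyz":[0,0,0],"turn":[0.49,0.058,0.588],"gripper":0.4},
    {"xyz":[0,0,0],"turn":[0.49,0.058,0.588],"gripper":0.4},
    {"xyz":[0,0,0],"turn":[0.49,0.058,0.588],"gripper":0.4},
    {"xyz":[0,0,0],"turn":[0.49,0.058,0.588],"gripper":0.4},
    {"xyz":[0,0,0],"turn":[0.49,0.058,0.588],"gripper":0.4},
    {"xyz":[0,0,0],"turn":[0.49,0.058,0.588],"gripper":0.4},
    {"xyz":[0,0,0],"turn":[0.49,0.058,0.588],"gripper":0.4},
    {"xyz":[0,0,0],"turn":[0.49,0.058,0.588],"gripper":0.4},
    {"xyz":[0,0,0],"turn":[0.49,0.058,0.588],"gripper":0.4},
    {"xyz":[0,0,0],"turn":[0.49,0.058,0.588],"gripper":0.4},
    {"xyz":[0,0,0],"turn":[0.49,0.058,0.588],"gripper":0.4},
    {"xyz":[0,0,0],"turn":[0.49,0.058,0.588],"gripper":0.4},
    {"xyz":[0,0,0],"turn":[0.49,0.058,0.588],"gripper":0.4},
    {"xyz":[0,0,0],"turn":[0,0,0],"gripper":0.4},
    {"xyz":[0,0,0],"turn":[0,0,0],"gripper":0.4}
  ]
}}

```text
time_s: 22.77
position: [0.4651, -0.0022, 0.2058]
tool_rot: [[0.09, -0.919, 0.384], [-0.996, -0.083, 0.036], [-0.001, -0.386, -0.922]]
ft_force: [0.0, 0.3, 0.8]
grip_width: 0.0599
```

```bash
python3 look.py w9; python3 jar.py w9; python3 pads.py w9
```

```text
[ 0.4651 -0.0022  0.2058] 22.7667 0.05989410980662417 [-20.    8.1 105.8  13.2  46.2  57.4] [0.  0.3 0.8] [[0.09, -0.919, 0.384], [-0.996, -0.083, 0.036], [-0.001, -0.386, -0.922]]
pink 211 end centre [ 0.5703 -0.2395  0.101 ] mean [ 0.5714 -0.2377  0.1002] spread ey 0.035 f 0.0143 underside [ 0.6246 -0.2346  0.0232]
0.07 [ 0.5303 -0.2431  0.1584]
shift 7 x [0.878, -0.076, 0.215]  total [6.146, -0.529, 1.507] | turn 1 x [0.059, 0.016, 0.003]  total [0.059, 0.016, 0.003]
-0.025 [ 0.5846 -0.2382  0.0805]
shift 7 x [0.878, -0.148, 0.547]  total [6.149, -1.034, 3.827] | turn 1 x [0.059, 0.016, 0.003]  total [0.059, 0.016, 0.003]
blue 1972 end centre [5.061e-01 5.000e-04 1.099e-01] mean [0.5075 0.0006 0.1097] spread ey 0.041 f 0.0425 underside [0.5604 0.0054 0.0321]
0.07 [ 0.4661 -0.0031  0.1672]
shift 2 x [0.012, 0.181, 0.45]  total [0.024, 0.361, 0.9] | turn 1 x [0.059, 0.016, 0.003]  total [0.059, 0.016, 0.003]
-0.025 [0.5204 0.0018 0.0894]
shift 4 x [0.007, -0.036, 0.805]  total [0.027, -0.144, 3.221] | turn 1 x [0.059, 0.016, 0.003]  total [0.059, 0.016, 0.003]
cap [555. 149.] 913 [ 0.5865 -0.2375  0.0998]
cap [596. 162.] 643 [ 0.5831 -0.3125  0.0998]
cap [547. 218.] 1056 [ 0.513  -0.2252  0.0998]
cap [595. 226.] 695 [ 0.5088 -0.3077  0.1   ]
cap [538. 290.] 1057 [ 0.4406 -0.2216  0.1001]
```

{"fn": "step_arm", "kwargs": {
  "steps": [
    {"xyz":[0.008,0.12,0.3],"turn":[0.02,0.005,0.001],"gripper":0.4},
    {"xyz":[0.008,0.12,0.3],"turn":[0.02,0.005,0.001],"gripper":0.4},
    {"xyz":[0.008,0.12,0.3],"turn":[0.02,0.005,0.001],"gripper":0.4},
    {"xyz":[0,0,0],"turn":[0,0,0],"gripper":0.4},
    {"xyz":[0,-0.084,0.387],"turn":[0,0,0],"gripper":0.4},
    {"xyz":[0,-0.084,0.387],"turn":[0,0,0],"gripper":0.4},
    {"xyz":[0,-0.084,0.387],"turn":[0,0,0],"gripper":0.4},
    {"xyz":[0,-0.084,0.387],"turn":[0,0,0],"gripper":0.4},
    {"xyz":[0,-0.084,0.387],"turn":[0,0,0],"gripper":0.4},
    {"xyz":[0,-0.084,0.387],"turn":[0,0,0],"gripper":0.4},
    {"xyz":[0,0,0],"turn":[0,0,0],"gripper":0.4},
    {"xyz":[0,0,0],"turn":[0,0,0],"gripper":0.4}
  ]
}}

```text
time_s: 23.82
position: [0.5212, 0.0023, 0.09]
tool_rot: [[0.09, -0.917, 0.39], [-0.996, -0.082, 0.036], [-0.001, -0.391, -0.92]]
ft_force: [0.1, 0.2, -0.4]
grip_width: 0.0596
```

```bash
python3 jar.py w9|tail -1;  python3 -c "
from rig import env;s=env.observe();print(s['q'].round(1),s['position'])"
```

```text
shift 1 x [0.01, 0.026, 0.006]  total [0.01, 0.026, 0.006] | turn 1 x [-0.007, 0.01, -0.002]  total [-0.007, 0.01, -0.002]
[-16.8  24.1 107.8  18.3  27.8  53.4] [0.5212011  0.00226772 0.09002595]
```

Aligned to 1 mm. Grip and lift.

{"fn": "step_arm", "kwargs": {
  "steps": [
    {"xyz":[0.01,0.026,0.006],"turn":[0,0,0],"gripper":-0.3},
    {"xyz":[0,0,0],"turn":[0,0,0],"gripper":-0.3},
    {"xyz":[0,0,0],"turn":[0,0,0],"gripper":-0.3},
    {"xyz":[0,0,0],"turn":[0,0,0],"gripper":-0.3},
    {"xyz":[0,0,0],"turn":[0,0,0],"gripper":-0.3},
    {"xyz":[0,0,0],"turn":[0,0,0],"gripper":-0.3},
    {"xyz":[0,0,0],"turn":[0,0,0],"gripper":-0.3}
  ]
}}

```text
time_s: 24.4
position: [0.52, 0.0016, 0.0903]
tool_rot: [[0.089, -0.916, 0.392], [-0.996, -0.082, 0.035], [0.0, -0.393, -0.919]]
ft_force: [-3.6, -2.1, 7.7]
grip_width: 0.0433
```

{"fn": "step_arm", "kwargs": {
  "steps": [
    {"xyz":[0,0.05,-0.24],"turn":[0,0,0],"gripper":-0.3},
    {"xyz":[0,0.084,-0.39],"turn":[0,0,0],"gripper":-0.3},
    {"xyz":[0,0.084,-0.39],"turn":[0,0,0],"gripper":-0.3},
    {"xyz":[0,0.084,-0.39],"turn":[0,0,0],"gripper":-0.3},
    {"xyz":[0,0.084,-0.39],"turn":[0,0,0],"gripper":-0.3},
    {"xyz":[0,0.084,-0.39],"turn":[0,0,0],"gripper":-0.3},
    {"xyz":[0,0,-0.4],"turn":[0,0,0],"gripper":-0.3},
    {"xyz":[0,0,-0.4],"turn":[0,0,0],"gripper":-0.3},
    {"xyz":[0,0,-0.4],"turn":[0,0,0],"gripper":-0.3},
    {"xyz":[0,0,0],"turn":[0,0,0],"gripper":-0.3}
  ]
}}

```text
time_s: 25.23
position: [0.4493, -0.0046, 0.2092]
tool_rot: [[0.089, -0.915, 0.394], [-0.996, -0.082, 0.034], [0.001, -0.395, -0.919]]
ft_force: [0.7, 0.2, -2.7]
grip_width: 0.043
```

```bash
python3 - <<'E'
from h import *
from rig import env
s=env.observe();print(s['position'],s['q'].round(1),s['grip_width'])
plan(s,[.531,.2945,.227],down(-84.85,-12,5.15))
E
```

```text
[ 0.44926873 -0.00464032  0.20916091] [-21.3   6.  107.8  14.1  46.   55.5] 0.042953074277607015
shift 9 x [-0.807, -0.295, 0.072]  total [-7.267, -2.659, 0.648] | turn 9 x [-0.855, -0.002, -0.001]  total [-7.694, -0.017, -0.011]
```

{"fn": "step_arm", "kwargs": {
  "steps": [
    {"xyz":[-0.519,-0.19,0.046],"turn":[0,0,0],"gripper":-0.3},
    {"xyz":[-0.519,-0.19,0.046],"turn":[0,0,0],"gripper":-0.3},
    {"xyz":[-0.519,-0.19,0.046],"turn":[0,0,0],"gripper":-0.3},
    {"xyz":[-0.519,-0.19,0.046],"turn":[0,0,0],"gripper":-0.3},
    {"xyz":[-0.519,-0.19,0.046],"turn":[0,0,0],"gripper":-0.3},
    {"xyz":[-0.519,-0.19,0.046],"turn":[0,0,0],"gripper":-0.3},
    {"xyz":[-0.519,-0.19,0.046],"turn":[0,0,0],"gripper":-0.3},
    {"xyz":[-0.519,-0.19,0.046],"turn":[0,0,0],"gripper":-0.3},
    {"xyz":[-0.519,-0.19,0.046],"turn":[0,0,0],"gripper":-0.3},
    {"xyz":[-0.519,-0.19,0.046],"turn":[0,0,0],"gripper":-0.3},
    {"xyz":[-0.519,-0.19,0.046],"turn":[0,0,0],"gripper":-0.3},
    {"xyz":[-0.519,-0.19,0.046],"turn":[0,0,0],"gripper":-0.3},
    {"xyz":[-0.519,-0.19,0.046],"turn":[0,0,0],"gripper":-0.3},
    {"xyz":[-0.519,-0.19,0.046],"turn":[0,0,0],"gripper":-0.3},
    {"xyz":[0,0,0],"turn":[0,0,0],"gripper":-0.3}
  ]
}}

```text
time_s: 26.48
position: [0.5318, 0.2974, 0.2238]
tool_rot: [[0.091, -0.916, 0.39], [-0.996, -0.084, 0.037], [-0.001, -0.391, -0.92]]
ft_force: [0.1, -1.1, -2.4]
grip_width: 0.0433
```

{"fn": "step_arm", "kwargs": {
  "steps": [
    {"xyz":[0,0,0],"turn":[-0.641,-0.001,-0.001],"gripper":-0.3},
    {"xyz":[0,0,0],"turn":[-0.641,-0.001,-0.001],"gripper":-0.3},
    {"xyz":[0,0,0],"turn":[-0.641,-0.001,-0.001],"gripper":-0.3},
    {"xyz":[0,0,0],"turn":[-0.641,-0.001,-0.001],"gripper":-0.3},
    {"xyz":[0,0,0],"turn":[-0.641,-0.001,-0.001],"gripper":-0.3},
    {"xyz":[0,0,0],"turn":[-0.641,-0.001,-0.001],"gripper":-0.3},
    {"xyz":[0,0,0],"turn":[-0.641,-0.001,-0.001],"gripper":-0.3},
    {"xyz":[0,0,0],"turn":[-0.641,-0.001,-0.001],"gripper":-0.3},
    {"xyz":[0,0,0],"turn":[-0.641,-0.001,-0.001],"gripper":-0.3},
    {"xyz":[0,0,0],"turn":[-0.641,-0.001,-0.001],"gripper":-0.3},
    {"xyz":[0,0,0],"turn":[-0.641,-0.001,-0.001],"gripper":-0.3},
    {"xyz":[0,0,0],"turn":[-0.641,-0.001,-0.001],"gripper":-0.3},
    {"xyz":[0,0,0],"turn":[0,0,0],"gripper":-0.3},
    {"xyz":[0,0,0],"turn":[0,0,0],"gripper":-0.3},
    {"xyz":[0,0,0],"turn":[0,0,0],"gripper":-0.3}
  ]
}}

```text
time_s: 27.73
position: [0.5315, 0.2944, 0.2245]
tool_rot: [[0.09, -0.974, -0.209], [-0.996, -0.088, -0.018], [-0.001, 0.21, -0.978]]
ft_force: [0.7, -0.1, -2.4]
grip_width: 0.043
```

```bash
python3 look.py w10; python3 held.py w10 blue; python3 - <<'E'
from h import *
from rig import env
s=env.observe();plan(s,s['position']+[0,0,-.0885],s['tool_rot'])
E
```

```text
[0.5315 0.2944 0.2245] 27.7333 0.043044000536105693 [ 16.8  33.6  59.1   2.5  99.1 101.8] [ 0.7 -0.1 -2.4] [[0.09, -0.974, -0.209], [-0.996, -0.088, -0.018], [-0.001, 0.21, -0.978]]
end normal [0.0096 0.0034 0.9999] tilt deg 0.58 5073 resid 0.00047
end centre [0.5312 0.2951 0.2476] ext [0.0397 0.0398 0.0024]
side pts 2926 y mid 0.2735 0.3164
brass pts 540 dot 28 [0.5329 0.2952 0.0672]
ring [0.5328 0.2953] 0.0284
TCP [0.5313 0.2944 0.2248] end in tool [-0.0007  0.0049 -0.0222] underside [0.5303 0.2948 0.1526] under if vertical [0.5312 0.2951 0.1526]
shift 3 x [0.001, -0.155, 0.721]  total [0.003, -0.464, 2.163] | turn 1 x [0.0, 0.0, 0.0]  total [0.0, 0.0, 0.0]
```

{"fn": "step_arm", "kwargs": {
  "steps": [
    {"xyz":[0,-0.05,0.207],"turn":[0,0,0],"gripper":-0.3},
    {"xyz":[0,-0.05,0.207],"turn":[0,0,0],"gripper":-0.3},
    {"xyz":[0,-0.05,0.207],"turn":[0,0,0],"gripper":-0.3},
    {"xyz":[0,-0.05,0.207],"turn":[0,0,0],"gripper":-0.3},
    {"xyz":[0,-0.05,0.207],"turn":[0,0,0],"gripper":-0.3},
    {"xyz":[0,-0.05,0.207],"turn":[0,0,0],"gripper":-0.3},
    {"xyz":[0,-0.05,0.207],"turn":[0,0,0],"gripper":-0.3},
    {"xyz":[0,-0.05,0.207],"turn":[0,0,0],"gripper":-0.3},
    {"xyz":[0,-0.05,0.207],"turn":[0,0,0],"gripper":-0.3},
    {"xyz":[0,-0.05,0.207],"turn":[0,0,0],"gripper":-0.3},
    {"xyz":[0,0,0],"turn":[0,0,0],"gripper":-0.3},
    {"xyz":[0,0,0],"turn":[0,0,0],"gripper":-0.3}
  ]
}}

```text
time_s: 28.78
position: [0.5337, 0.2948, 0.1394]
tool_rot: [[0.09, -0.973, -0.211], [-0.996, -0.088, -0.018], [-0.001, 0.211, -0.977]]
ft_force: [-0.2, 0.5, -2.3]
grip_width: 0.0431
```

```bash
python3 look.py w11; python3 held.py w11 blue
```

```text
[0.5337 0.2948 0.1394] 28.7833 0.04309092136012673 [ 16.8  37.7  65.8   2.5  88.4 101.3] [-0.2  0.5 -2.3] [[0.09, -0.973, -0.211], [-0.996, -0.088, -0.018], [-0.001, 0.211, -0.977]]
end normal [0.0108 0.0041 0.9999] tilt deg 0.66 5055 resid 0.00048
end centre [0.5335 0.2955 0.1625] ext [0.0396 0.0398 0.0024]
side pts 2987 y mid 0.2743 0.3168
brass pts 744 dot 0 
ring [0.5329 0.2953] 0.0285
TCP [0.5339 0.2948 0.1399] end in tool [-0.0007  0.0051 -0.022 ] underside [0.5324 0.2951 0.0675] under if vertical [0.5335 0.2955 0.0675]
```

{"fn": "step_arm", "kwargs": {
  "steps": [
    {"xyz":[0,-0.008,0.036],"turn":[0,0,0],"gripper":-0.3},
    {"xyz":[0,-0.008,0.036],"turn":[0,0,0],"gripper":-0.3},
    {"xyz":[0,0,0],"turn":[0,0,0],"gripper":-0.3},
    {"xyz":[0,0,0],"turn":[0,0,0],"gripper":-0.3}
  ]
}}

```text
time_s: 29.17
position: [0.5339, 0.2949, 0.1371]
tool_rot: [[0.09, -0.974, -0.209], [-0.996, -0.088, -0.017], [-0.002, 0.21, -0.978]]
ft_force: [0.5, -0.1, -2.3]
grip_width: 0.0431
```

{"fn": "step_arm", "kwargs": {
  "steps": [
    {"xyz":[0,-0.008,0.036],"turn":[0,0,0],"gripper":-0.3},
    {"xyz":[0,0,0],"turn":[0,0,0],"gripper":-0.3},
    {"xyz":[0,0,0],"turn":[0,0,0],"gripper":-0.3}
  ]
}}

```text
time_s: 29.42
position: [0.5339, 0.2949, 0.1355]
tool_rot: [[0.09, -0.974, -0.21], [-0.996, -0.088, -0.017], [-0.002, 0.21, -0.978]]
ft_force: [0.5, -0.6, -1.0]
grip_width: 0.0432
```

{"fn": "step_arm", "kwargs": {
  "steps": [
    {"xyz":[0,-0.008,0.036],"turn":[0,0,0],"gripper":-0.3},
    {"xyz":[0,0,0],"turn":[0,0,0],"gripper":-0.3},
    {"xyz":[0,0,0],"turn":[0,0,0],"gripper":-0.3},
    {"xyz":[0,0,0],"turn":[0,0,0],"gripper":-0.3}
  ]
}}

```text
time_s: 29.75
position: [0.5339, 0.2949, 0.134]
tool_rot: [[0.09, -0.974, -0.21], [-0.996, -0.088, -0.017], [-0.002, 0.21, -0.978]]
ft_force: [0.7, 0.1, -1.0]
grip_width: 0.0433
```

{"fn": "step_arm", "kwargs": {
  "steps": [
    {"xyz":[0,0,0],"turn":[0,0,0],"gripper":0.4},
    {"xyz":[0,0,0],"turn":[0,0,0],"gripper":0.4},
    {"xyz":[0,0,0],"turn":[0,0,0],"gripper":0.4},
    {"xyz":[0,0,0],"turn":[0,0,0],"gripper":0.4},
    {"xyz":[0,0,0],"turn":[0,0,0],"gripper":0.4},
    {"xyz":[0,0,0],"turn":[0,0,0],"gripper":0.4},
    {"xyz":[0,0,0],"turn":[0,0,0],"gripper":0.4},
    {"xyz":[0,0,0],"turn":[0,0,0],"gripper":0.4},
    {"xyz":[0,0,0],"turn":[0,0,0],"gripper":0.4},
    {"xyz":[0,0,0],"turn":[0,0,0],"gripper":0.4},
    {"xyz":[0,0,0],"turn":[0,0,0],"gripper":0.4},
    {"xyz":[0,0,0],"turn":[0,0,0],"gripper":0.4},
    {"xyz":[0,0,0],"turn":[0,0,0],"gripper":0.4},
    {"xyz":[0,0,0],"turn":[0,0,0],"gripper":0.4}
  ]
}}

```text
time_s: 30.92
position: [0.5338, 0.2948, 0.1339]
tool_rot: [[0.09, -0.974, -0.21], [-0.996, -0.088, -0.018], [-0.001, 0.211, -0.978]]
ft_force: [0.9, -0.0, -0.0]
grip_width: 0.0599
```

```bash
python3 look.py w12; python3 held.py w12 blue; python3 - <<'E'
from h import *
from rig import env
s=env.observe();plan(s,[.438,-.309,.24],s['tool_rot'])
E
```

```text
[0.5338 0.2948 0.1339] 30.9167 0.05986502148751227 [ 16.8  38.   66.3   2.5  87.6 101.3] [ 0.9 -0.  -0. ] [[0.09, -0.974, -0.21], [-0.996, -0.088, -0.018], [-0.001, 0.211, -0.978]]
end normal [5.2e-03 8.0e-04 1.0e+00] tilt deg 0.3 4972 resid 0.00046
end centre [0.5335 0.2952 0.1565] ext [0.0396 0.0391 0.0024]
side pts 2946 y mid 0.2759 0.3157
brass pts 738 dot 0 
ring [0.5329 0.2953] 0.0285
TCP [0.5338 0.2948 0.1339] end in tool [-0.0004  0.005  -0.0221] underside [0.533  0.2951 0.0615] under if vertical [0.5335 0.2952 0.0615]
shift 17 x [0.871, 0.248, -0.107]  total [14.815, 4.223, -1.825] | turn 1 x [0.0, 0.0, 0.0]  total [0.0, 0.0, 0.0]
```

Blue jar is free on the pan, upright, centred to 1 mm. A bit more wait, then regrip, lift, and carry to pad 2.

{"fn": "step_arm", "kwargs": {
  "steps": [
    {"xyz":[0,0,0],"turn":[0,0,0],"gripper":0.4},
    {"xyz":[0,0,0],"turn":[0,0,0],"gripper":0.4},
    {"xyz":[0,0,0],"turn":[0,0,0],"gripper":0.4},
    {"xyz":[0,0,0],"turn":[0,0,0],"gripper":0.4},
    {"xyz":[0,0,0],"turn":[0,0,0],"gripper":-0.3},
    {"xyz":[0,0,0],"turn":[0,0,0],"gripper":-0.3},
    {"xyz":[0,0,0],"turn":[0,0,0],"gripper":-0.3},
    {"xyz":[0,0,0],"turn":[0,0,0],"gripper":-0.3},
    {"xyz":[0,0,0],"turn":[0,0,0],"gripper":-0.3},
    {"xyz":[0,0,0],"turn":[0,0,0],"gripper":-0.3}
  ]
}}

```text
time_s: 31.8
position: [0.5338, 0.2948, 0.1339]
tool_rot: [[0.09, -0.974, -0.21], [-0.996, -0.088, -0.018], [-0.001, 0.211, -0.978]]
ft_force: [0.7, 0.2, 0.8]
grip_width: 0.0433
```

{"fn": "step_arm", "kwargs": {
  "steps": [
    {"xyz":[0,0.042,-0.195],"turn":[0,0,0],"gripper":-0.3},
    {"xyz":[0,0.085,-0.391],"turn":[0,0,0],"gripper":-0.3},
    {"xyz":[0,0.085,-0.391],"turn":[0,0,0],"gripper":-0.3},
    {"xyz":[0,0.085,-0.391],"turn":[0,0,0],"gripper":-0.3},
    {"xyz":[0,0.085,-0.391],"turn":[0,0,0],"gripper":-0.3},
    {"xyz":[0,0.085,-0.391],"turn":[0,0,0],"gripper":-0.3},
    {"xyz":[0,0.085,-0.391],"turn":[0,0,0],"gripper":-0.3},
    {"xyz":[0,0.085,-0.391],"turn":[0,0,0],"gripper":-0.3},
    {"xyz":[0,0,0],"turn":[0,0,0],"gripper":-0.3}
  ]
}}

```text
time_s: 32.55
position: [0.5342, 0.2949, 0.2573]
tool_rot: [[0.09, -0.975, -0.205], [-0.996, -0.089, -0.016], [-0.003, 0.206, -0.979]]
ft_force: [0.4, -0.1, -2.0]
grip_width: 0.0434
```

```bash
python3 - <<'E'
from h import *
from rig import env
s=env.observe();print(s['position'],s['q'].round(1),s['grip_width'])
plan(s,[.436,-.305,.25],s['tool_rot'])
E
```

```text
[0.53418165 0.2948768  0.25725775] [ 16.8  32.7  55.4   2.6 103.5 102. ] 0.04337283606615942
shift 17 x [0.866, 0.217, 0.054]  total [14.715, 3.685, 0.919] | turn 1 x [0.0, 0.0, 0.0]  total [0.0, 0.0, 0.0]
```

{"fn": "step_arm", "kwargs": {
  "steps": [
    {"xyz":[0.589,0.147,0.037],"turn":[0,0,0],"gripper":-0.3},
    {"xyz":[0.589,0.147,0.037],"turn":[0,0,0],"gripper":-0.3},
    {"xyz":[0.589,0.147,0.037],"turn":[0,0,0],"gripper":-0.3},
    {"xyz":[0.589,0.147,0.037],"turn":[0,0,0],"gripper":-0.3},
    {"xyz":[0.589,0.147,0.037],"turn":[0,0,0],"gripper":-0.3},
    {"xyz":[0.589,0.147,0.037],"turn":[0,0,0],"gripper":-0.3},
    {"xyz":[0.589,0.147,0.037],"turn":[0,0,0],"gripper":-0.3},
    {"xyz":[0.589,0.147,0.037],"turn":[0,0,0],"gripper":-0.3},
    {"xyz":[0.589,0.147,0.037],"turn":[0,0,0],"gripper":-0.3},
    {"xyz":[0.589,0.147,0.037],"turn":[0,0,0],"gripper":-0.3},
    {"xyz":[0.589,0.147,0.037],"turn":[0,0,0],"gripper":-0.3},
    {"xyz":[0.589,0.147,0.037],"turn":[0,0,0],"gripper":-0.3},
    {"xyz":[0.589,0.147,0.037],"turn":[0,0,0],"gripper":-0.3},
    {"xyz":[0.589,0.147,0.037],"turn":[0,0,0],"gripper":-0.3},
    {"xyz":[0.589,0.147,0.037],"turn":[0,0,0],"gripper":-0.3},
    {"xyz":[0.589,0.147,0.037],"turn":[0,0,0],"gripper":-0.3},
    {"xyz":[0.589,0.147,0.037],"turn":[0,0,0],"gripper":-0.3},
    {"xyz":[0.589,0.147,0.037],"turn":[0,0,0],"gripper":-0.3},
    {"xyz":[0.589,0.147,0.037],"turn":[0,0,0],"gripper":-0.3},
    {"xyz":[0.589,0.147,0.037],"turn":[0,0,0],"gripper":-0.3}
  ]
}}

```text
time_s: 34.22
position: [0.4547, -0.1864, 0.2483]
tool_rot: [[0.09, -0.973, -0.211], [-0.996, -0.089, -0.017], [-0.002, 0.212, -0.977]]
ft_force: [0.3, 0.2, -2.8]
grip_width: 0.0431
```

{"fn": "step_arm", "kwargs": {
  "steps": [
    {"xyz":[0.589,0.147,0.037],"turn":[0,0,0],"gripper":-0.3},
    {"xyz":[0.589,0.147,0.037],"turn":[0,0,0],"gripper":-0.3},
    {"xyz":[0.589,0.147,0.037],"turn":[0,0,0],"gripper":-0.3},
    {"xyz":[0.589,0.147,0.037],"turn":[0,0,0],"gripper":-0.3},
    {"xyz":[0.589,0.147,0.037],"turn":[0,0,0],"gripper":-0.3},
    {"xyz":[0,0,0],"turn":[-0.002,0.138,-0.656],"gripper":-0.3},
    {"xyz":[0,0,0],"turn":[-0.002,0.138,-0.656],"gripper":-0.3},
    {"xyz":[0,0,0],"turn":[-0.002,0.138,-0.656],"gripper":-0.3},
    {"xyz":[0,0,0],"turn":[-0.002,0.138,-0.656],"gripper":-0.3},
    {"xyz":[0,0,0],"turn":[-0.002,0.138,-0.656],"gripper":-0.3},
    {"xyz":[0,0,0],"turn":[-0.002,0.138,-0.656],"gripper":-0.3},
    {"xyz":[0,0,0],"turn":[-0.002,0.138,-0.656],"gripper":-0.3},
    {"xyz":[0,0,0],"turn":[-0.002,0.138,-0.656],"gripper":-0.3},
    {"xyz":[0,0,0],"turn":[-0.002,0.138,-0.656],"gripper":-0.3},
    {"xyz":[0,0,0],"turn":[-0.002,0.138,-0.656],"gripper":-0.3},
    {"xyz":[0,0,0],"turn":[-0.002,0.138,-0.656],"gripper":-0.3},
    {"xyz":[0,0,0],"turn":[-0.002,0.138,-0.656],"gripper":-0.3},
    {"xyz":[0,0,0],"turn":[-0.002,0.138,-0.656],"gripper":-0.3},
    {"xyz":[0,0,0],"turn":[0,0,0],"gripper":-0.3},
    {"xyz":[0,0,0],"turn":[0,0,0],"gripper":-0.3}
  ]
}}

```text
time_s: 35.88
position: [0.4355, -0.3053, 0.2473]
tool_rot: [[0.707, -0.69, -0.153], [-0.707, -0.692, -0.145], [-0.006, 0.21, -0.978]]
ft_force: [-0.5, 0.2, -2.4]
grip_width: 0.0433
```

```bash
python3 look.py w13; python3 held.py w13 blue; python3 pads.py w13
```

```text
[ 0.4355 -0.3053  0.2473] 35.8833 0.043271985366982006 [-42.3  21.6  76.1 -12.2  83.4   4.2] [-0.5  0.2 -2.4] [[0.707, -0.69, -0.153], [-0.707, -0.692, -0.145], [-0.006, 0.21, -0.978]]
end normal [0.0067 0.001  1.    ] tilt deg 0.39 5021 resid 0.00048
end centre [ 0.4355 -0.305   0.2697] ext [0.0396 0.0395 0.0024]
side pts 2841 y mid -0.3195 -0.2836
brass pts 0 dot 0 
TCP [ 0.4356 -0.3054  0.2474] end in tool [-0.0005  0.0044 -0.0219] underside [ 0.4349 -0.3051  0.1747] under if vertical [ 0.4355 -0.305   0.1747]
yel [375.  11.] 280 [ 0.5699 -0.2504  0.0071] [[0.561, -0.2656, 0.0046], [0.5896, -0.2293, 0.0163]]
yel [316. 121.] 2177 [ 0.4358 -0.2964  0.0066] [[0.408, -0.3248, 0.0048], [0.4622, -0.2694, 0.0082]]
cap [320.  28.] 2322 [ 0.5127 -0.2263  0.1006]
cap [453.  51.] 1871 [ 0.5834 -0.3122  0.1   ]
cap [255.  88.] 2040 [ 0.4406 -0.2221  0.1   ]
cap [387. 103.] 1992 [ 0.5094 -0.3088  0.1001]
cap [566. 228.] 566 [ 0.6062 -0.6089  0.1025]
cap [579. 352.] 333 [ 0.5584 -1.1064  0.1025]
```

View pics/w13.png

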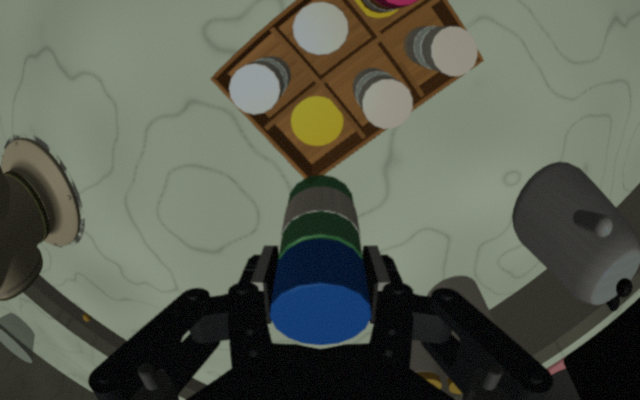

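Pad 2 is visible at (317,121), about (0.434,-0.297). The jar is 8 mm off in y, so I'll correct that while lowering.

```bash
python3 - <<'E'
from h import *
from rig import env
s=env.observe();plan(s,s['position']+[-.001,.0077,-.167],s['tool_rot'])
E
```

```text
shift 5 x [-0.026, -0.199, 0.811]  total [-0.129, -0.995, 4.057] | turn 1 x [0.0, 0.0, 0.0]  total [0.0, 0.0, 0.0]
```

{"fn": "step_arm", "kwargs": {
  "steps": [
    {"xyz":[-0.01,-0.077,0.312],"turn":[0,0,0],"gripper":-0.3},
    {"xyz":[-0.01,-0.077,0.312],"turn":[0,0,0],"gripper":-0.3},
    {"xyz":[-0.01,-0.077,0.312],"turn":[0,0,0],"gripper":-0.3},
    {"xyz":[-0.01,-0.077,0.312],"turn":[0,0,0],"gripper":-0.3},
    {"xyz":[-0.01,-0.077,0.312],"turn":[0,0,0],"gripper":-0.3},
    {"xyz":[-0.01,-0.077,0.312],"turn":[0,0,0],"gripper":-0.3},
    {"xyz":[-0.01,-0.077,0.312],"turn":[0,0,0],"gripper":-0.3},
    {"xyz":[-0.01,-0.077,0.312],"turn":[0,0,0],"gripper":-0.3},
    {"xyz":[-0.01,-0.077,0.312],"turn":[0,0,0],"gripper":-0.3},
    {"xyz":[-0.01,-0.077,0.312],"turn":[0,0,0],"gripper":-0.3},
    {"xyz":[-0.01,-0.077,0.312],"turn":[0,0,0],"gripper":-0.3},
    {"xyz":[-0.01,-0.077,0.312],"turn":[0,0,0],"gripper":-0.3},
    {"xyz":[-0.01,-0.077,0.312],"turn":[0,0,0],"gripper":-0.3},
    {"xyz":[0,0,0],"turn":[0,0,0],"gripper":-0.3},
    {"xyz":[0,0,0],"turn":[0,0,0],"gripper":-0.3},
    {"xyz":[0,0,0],"turn":[0,0,0],"gripper":-0.3}
  ]
}}

```text
time_s: 37.27
position: [0.4352, -0.2981, 0.0814]
tool_rot: [[0.708, -0.69, -0.152], [-0.706, -0.693, -0.146], [-0.004, 0.211, -0.978]]
ft_force: [0.4, -0.5, -3.2]
grip_width: 0.0433
```

```bash
python3 look.py w14; python3 held.py w14 blue
```

```text
[ 0.4352 -0.2981  0.0814] 37.2667 0.04333182594821017 [-41.8  31.8  90.  -14.   59.9  10.4] [ 0.4 -0.5 -3.2] [[0.708, -0.69, -0.152], [-0.706, -0.693, -0.146], [-0.004, 0.211, -0.978]]
end normal [0.0064 0.0024 1.    ] tilt deg 0.39 5029 resid 0.00048
end centre [ 0.4353 -0.2977  0.1038] ext [0.0396 0.0396 0.0024]
side pts 3049 y mid -0.3128 -0.2762
brass pts 0 dot 0 
TCP [ 0.4352 -0.2981  0.0816] end in tool [-0.0003  0.0044 -0.0218] underside [ 0.4347 -0.2979  0.0088] under if vertical [ 0.4353 -0.2977  0.0088]
```

{"fn": "step_arm", "kwargs": {
  "steps": [
    {"xyz":[0,-0.008,0.036],"turn":[0,0,0],"gripper":-0.3},
    {"xyz":[0,0,0],"turn":[0,0,0],"gripper":-0.3},
    {"xyz":[0,0,0],"turn":[0,0,0],"gripper":-0.3}
  ]
}}

```text
time_s: 37.57
position: [0.435, -0.2978, 0.0796]
tool_rot: [[0.708, -0.689, -0.152], [-0.706, -0.693, -0.146], [-0.005, 0.211, -0.978]]
ft_force: [0.7, -0.1, -2.4]
grip_width: 0.0431
```

{"fn": "step_arm", "kwargs": {
  "steps": [
    {"xyz":[0,-0.008,0.036],"turn":[0,0,0],"gripper":-0.3},
    {"xyz":[0,0,0],"turn":[0,0,0],"gripper":-0.3},
    {"xyz":[0,0,0],"turn":[0,0,0],"gripper":-0.3}
  ]
}}

```text
time_s: 37.82
position: [0.435, -0.2979, 0.078]
tool_rot: [[0.708, -0.689, -0.152], [-0.706, -0.693, -0.146], [-0.005, 0.211, -0.978]]
ft_force: [1.2, -0.0, -1.5]
grip_width: 0.0428
```

{"fn": "step_arm", "kwargs": {
  "steps": [
    {"xyz":[0,-0.005,0.025],"turn":[0,0,0],"gripper":-0.3},
    {"xyz":[0,0,0],"turn":[0,0,0],"gripper":-0.3},
    {"xyz":[0,0,0],"turn":[0,0,0],"gripper":-0.3}
  ]
}}

```text
time_s: 38.07
position: [0.435, -0.2979, 0.0779]
tool_rot: [[0.708, -0.689, -0.152], [-0.706, -0.693, -0.147], [-0.004, 0.211, -0.977]]
ft_force: [-2.5, 1.9, 7.8]
grip_width: 0.0432
```

On the floor (contact +8 N). Release and retreat upward.

{"fn": "step_arm", "kwargs": {
  "steps": [
    {"xyz":[0,0,0],"turn":[0,0,0],"gripper":0.35},
    {"xyz":[0,0,0],"turn":[0,0,0],"gripper":0.35},
    {"xyz":[0,0,0],"turn":[0,0,0],"gripper":0.35},
    {"xyz":[0,0,0],"turn":[0,0,0],"gripper":0.35},
    {"xyz":[0,0,0],"turn":[0,0,0],"gripper":0.35},
    {"xyz":[0,0,0],"turn":[0,0,0],"gripper":0.35},
    {"xyz":[0,0.02,-0.1],"turn":[0,0,0],"gripper":0.35},
    {"xyz":[0,0.085,-0.391],"turn":[0,0,0],"gripper":0.35},
    {"xyz":[0,0.085,-0.391],"turn":[0,0,0],"gripper":0.35},
    {"xyz":[0,0.085,-0.391],"turn":[0,0,0],"gripper":0.35},
    {"xyz":[0,0.085,-0.391],"turn":[0,0,0],"gripper":0.35},
    {"xyz":[0,0.085,-0.391],"turn":[0,0,0],"gripper":0.35},
    {"xyz":[0,0.085,-0.391],"turn":[0,0,0],"gripper":0.35},
    {"xyz":[0,0.085,-0.391],"turn":[0,0,0],"gripper":0.35},
    {"xyz":[0,0.085,-0.391],"turn":[0,0,0],"gripper":0.35},
    {"xyz":[0,0.085,-0.391],"turn":[0,0,0],"gripper":0.35},
    {"xyz":[0,0,0],"turn":[0,0,0],"gripper":0.35},
    {"xyz":[0,0,0],"turn":[0,0,0],"gripper":0.35}
  ]
}}

```text
time_s: 39.57
position: [0.4354, -0.2985, 0.2254]
tool_rot: [[0.708, -0.689, -0.151], [-0.706, -0.693, -0.147], [-0.004, 0.21, -0.978]]
ft_force: [-0.3, 0.0, -0.4]
grip_width: 0.0581
```

```bash
python3 look.py w15; python3 held.py w15 blue;python3 held.py w15 pink; python3 pads.py w15; python3 - <<'E'
from h import *
from rig import cams
im,d=cams.get_image("scene"); cv2.imwrite("pics/s15.png",im[:,:,::-1])
E
```

```text
[ 0.4354 -0.2985  0.2254] 39.5667 0.058080314828011265 [-41.8  22.2  79.  -12.3  80.    5.4] [-0.3  0.  -0.4] [[0.708, -0.689, -0.151], [-0.706, -0.693, -0.147], [-0.004, 0.21, -0.978]]
end normal [0.0019 0.0026 1.    ] tilt deg 0.19 1883 resid 0.00059
end centre [ 0.4343 -0.2976  0.1005] ext [0.0396 0.0394 0.0026]
side pts 155 y mid -0.3041 -0.2764
brass pts 0 dot 0 
TCP [ 0.4351 -0.2983  0.2245] end in tool [-0.0003 -0.026   0.1212] underside [ 0.4341 -0.2979  0.0055] under if vertical [ 0.4343 -0.2976  0.0055]
end normal [-0.0195 -0.0131  0.9997] tilt deg 1.34 310 resid 0.00064
end centre [ 0.5775 -0.2502  0.1003] ext [0.0238 0.0189 0.0026]
side pts 126 y mid -0.2739 -0.236
brass pts 0 dot 0 
TCP [ 0.4351 -0.2983  0.2245] end in tool [ 0.0676 -0.1576  0.0927] underside [ 0.5793 -0.2489  0.0054] under if vertical [ 0.5775 -0.2502  0.0053]
yel [381.  14.] 309 [ 0.5691 -0.2486  0.0073] [[0.5616, -0.2651, 0.0046], [0.5864, -0.2264, 0.0162]]
yel [320. 120.] 898 [ 0.4447 -0.2873  0.0068] [[0.4098, -0.3222, 0.0048], [0.4636, -0.2691, 0.0107]]
cap [414.   4.] 334 [ 0.5779 -0.2496  0.0998]
cap [327.  34.] 2752 [ 0.5131 -0.2262  0.1002]
cap [469.  60.] 2104 [ 0.5838 -0.3124  0.1   ]
cap [255.  99.] 2418 [ 0.4402 -0.2219  0.0999]
cap [397. 115.] 2270 [ 0.5094 -0.3089  0.1002]
cap [320. 168.] 2054 [ 0.4337 -0.2984  0.0998]
cap [576. 240.] 624 [ 0.6061 -0.6096  0.1025]
cap [585. 357.] 317 [ 0.5642 -1.1069  0.1025]
```

View pics/s15.png

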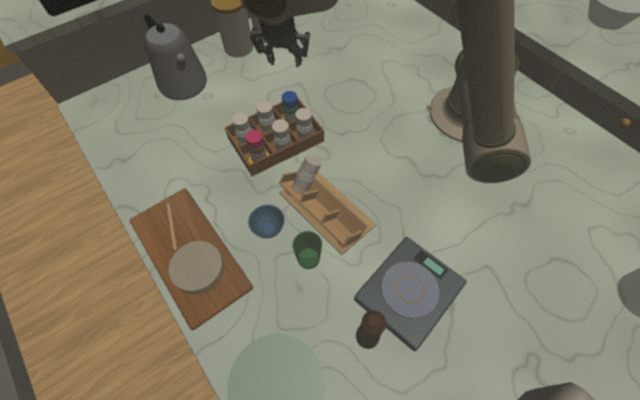

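The scene view shows the pink cap at (255,140) and the blue cap at (289,100), both in their padded cells. The pan is empty, the bystanders are where they were, and the gripper is clear.

```bash
python3 -c "
from rig import order;print(order.close_job())"
```

```text
the job is handed in; nothing more can be done
None
```

Both jars were weighed in order, pink then blue, and each now stands in its own yellow-padded crate cell. I handed the job in at about 40 s of the 72 s allowed; the hand-in gave no verdict.

- **Weighing:** each jar stood free on the pan for over 0.5 s, about 1 mm from the brass ring's centre and tilted about 0.3°. I lowered each one until the pan took most or all of its weight before letting go, to avoid overloading the scale.
- **Crating:** each jar stands about 1–4 mm from its pad's centre, tilted about 0.2°, with its underside on the crate floor.
- **Last look:** the scene picture showed the pan empty, the white-capped jars, mill, bowl and tumbler apparently unmoved, and the gripper clear.

These checks disagreed or went wrong along the way:
- **First approach to the pink jar:** a 35° tilt brought joint 5 to 10.1°, almost at its 9.98° limit. I gripped both jars at 23° instead.
- **Camera positions:** the scene camera placed things 5–8 mm away from the other two, so I went by the wrist camera.
- **Pad spacing:** the pads measured about 7 mm closer together than the crate's dimensions imply, probably because the cell walls hid part of them. That is well inside the 25 mm tolerance.
- **Pink jar at the end:** in the final close-up it was partly out of view and read 1.3° tilted. The clear view right after placing it read 0.2°.

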